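Set a stop screw to a setting block

TASK

Take the driver out of its holder, fit it into the stop screw on the bracket and turn the screw down (clockwise) until the setting block under it just drags: lightly held, never clamped hard. Leave the driver standing in the screw, slide the block a centimetre or two along its length to feel that it drags, and leave it there under the screw.

Things in the scene. Friction and masses are not known exactly. Their poses are not given: they have to be found in the camera images.
- boss_top (a point): Fixed dark steel C-shaped stop bracket, 52 mm wide, open towards the robot. This point: centre of the mouth of the upright round bore (30 mm across) in the top of its overhanging 52 x 52 mm boss, 90 mm above the table, on the stop screw's axis. Its x points from the bore to the column (near face 54 mm from the axis), z up. Below the boss there is 50 mm of room over the table
- screw_head (a point): A point fixed to the bracket, on the screw's axis 16 mm below the bore's mouth. Round here, inside the bore, lies the screw's head: a 28 mm disc with six upright round teeth (4.5 mm thick, 6 mm tall, on a 22 mm circle, every 60 degrees), so three crossing slots 6.5 mm wide. Tooth tops start 14.4 to 17.6 mm below the mouth; the slots' direction is not measured. Fingers cannot reach it
- screw_path (a point): A point fixed to the bracket, on the screw's axis 25 mm above the table. Clockwise seen from above lowers the screw, 20 mm a turn (3.18 mm per rad); thread friction 0.04 N m, it stays where it is left. Its brass foot, 15 mm across, springs at 8 N per mm and starts 0.9 to 4.1 mm above the block (gap not measured). Once it touches, the turning torque rises by about 0.1 N m per rad (0.005 N m per N)
- stop_bracket: the same bracket with the screw it carries; origin on the table straight below the screw's axis, axes as boss_top
- driver_grip (a point): Driver, 0.25 kg, standing upright in a hole in a fixed 64 x 64 x 40 mm aluminium holder block. Black square handle 26 x 26 mm, 74 mm tall; this point is on its axis, 30 mm below its top and 54 mm above the underside of the driver's steel collar (42 mm across), which rests on the holder's top. z up along the driver, x and y square to the handle's flats. Lift it over 30 mm to clear the holder
- driver_tip (a point): Centre of the lower end of the driver's flat bit: blade 26 mm along the driver's x, 3.5 mm thick, 8 mm tall. Free, it stands 26 mm below the collar's underside, 80 mm below driver_grip. It is sprung (0.5 N plus 0.15 N per mm) and slides up to 14 mm into the driver
- driver: The same driver; origin on its axis 80 mm below driver_grip, z up along it. In use the collar rests on the boss's top round the bore, where the driver's weight keeps it. The spring then presses the bit on the teeth with about 2 N; turned into line with a slot (at most 60 degrees away) the bit drops 6 mm into it, then drives the screw and follows it down, with 0.24 rad of play
- block_center (a point): Setting block: plain brown square steel offcut, 25 x 25 mm, 130 mm long, about 0.2 kg, lying on the table with one end under the screw and the other towards the robot. This point is its centre, 12.5 mm above the table; its length lies along this point's y. The end under the screw reaches 24 to 33 mm beyond the screw's axis
- setting_block: The same block; origin in the middle of its underside, length along y. It just drags, as wanted, when the screw bears on it with 3 to 15 N; more than 22 N would mark it. Steel on steel friction is about 0.5 to 0.6, under the block and under the screw's foot, so sliding it takes about 1 N per N of the screw's force, plus 1 N
Things that resemble listed ones, but are neither listed nor needed, are in the scene too. What is meant by the driver is not green or pink, and is the smaller of those in its own colour.

How it is judged:
By the outcome, as a careful person would: the job done as asked, in the order asked, and still so for the second after the job is handed in, with the robot touching nothing.
It also fails if it takes over 72 s, if anything falls off the work surface, if the arm or the gripper's body presses on something with over 40 N, if the wrist force passes 120 N, or if a joint passes its speed limit or range.

ROBOT

A 6-joint arm with a two-finger parallel gripper is mounted at the origin on a cart in front of the work surface, level with it; the furniture and walls round the work are solid. World frame = base frame: x ahead of the robot, y to its left, z up, the work surface at z = 0. Lengths are in mm, angles in rad, forces in N, time in s.
With the tool pointing down it reaches from about 275 to 775 mm from the base axis. Payload 14.6 kg.
Tool frame: the origin (TCP) lies midway between the tips of the shut fingers; the grasp point (between the pads) lies behind it (env.hold_point_z is the z of the grasp point in the tool frame, in mm); z points along the fingers, y is the direction in which the jaws open and shut (so a half turn about z gives the same grasp; the last joint's range is limited). The gripper opens to 85 mm and grips with 20 to 120 N. Pads are 22 mm wide; open, the fingers measure 114 mm over their backs; the gripper's body (76 mm by 85 mm) begins 54 mm behind the grasp point. The pads swing forward as they close: fully open they stand 13 mm farther back than shut.
Start: joints at [0.991, 0.263, -0.048, 1.259, 0, 1.415], TCP at [216.377, 478.34, 231.278] pointing down, gripper open.
Joint ranges: [-2.65, 2.65], [-0.89, 1.7], [-1.18, 1.37], [-2.13, 2.11], [-1.35, 1.29], [-3.14, 3.14]. Speed limits (rad/s): [1.89, 1.89, 2.57, 2.79, 3.14, 3.14].

INTERFACE

Orientations are given as [roll, pitch, yaw] about the fixed x, y, z axes, in that order (R = Rz(yaw) Ry(pitch) Rx(roll)).
In Python, from plant import sense, cams, order, look_for, mark_of, env gives the robot as it stands.
- The arm moves only by the tool move_arm, never from a script. Its argument "commands" is a list of rows, each an object with "hand": the finger opening in m, from 0 to 0.0854; "xyz": the shift along the tool's x, y, z in m, a list of three; "rot": the turn, a rotation vector about the tool's x, y, z in rad, a list of three. In form: [{"hand": hand, "xyz": [tx, ty, tz], "rot": [rx, ry, rz]}, ...]. A call has 1 to 12 rows; each row shifts and turns the commanded pose from where the row before left it, along the tool's axes as they then stand; what a row does not reach is not made up. A row lasts 1/12 s, in which the tool goes at most 41.7 mm and 7.16 degrees, less where a joint would pass 70% of its speed; a pose out of reach is approached as far as the arm can. A call with a gripper value outside its range is refused whole. The fingers move at their own pace and stop on an object; "force" is the grip in N (left out, the last holds). Time passes only in rows, so rows that do not move let the fingers close. It gives the time, the measured TCP pose, the force and the opening at its end, in the units of the state.
- sense(): the state, without advancing time (a new reading comes with each control period).
- cams.grab_frame(name): name is "side" or "top"; returns the picture (420x560x3 uint8, red, green, blue); there is no depth.
- cams.camera_info(name): a dict with "camera_matrix" (3x3 intrinsics, pixels), "cam_to_world" (4x4, takes a point from camera to world coordinates). Camera axes: x right, y down, z forward; pixel columns grow to the right and rows downward; lengths in mm; the calibration is good to about 2 mm. A picture is of the moment at which its call begins. camera_info takes no time and is no camera call.
- order.job_done(): hands the job in, once; it reports no verdict.
Trained networks look in the newest picture that a camera, given by its name, has taken for a name from the list of things; names that differ only in an ending like _2 or _b are one class to them, and where a whole thing is asked for, a point or a joint stands for the part that bears it (a point fixed in the world has none). Each returns a list of dicts, best first, with "confidence" (0 to 1); they miss things now and then, are a little off and sometimes report something else, mostly with a low value. They report only what shows in the picture. A call takes as long as a camera call. They do not tell look-alikes from the thing itself.
- look_for(camera, name): "box" ([left, top, right, bottom] in pixels, round what is visible of it).
- mark_of(camera, name): "position" ([row, column] in pixels: a listed point, or the origin of a listed thing).
The state is a dict: "t": time; "joint_pos": joint angles; "joint_vel": joint speeds; "effort": joint torques, N m; "ee_pos": TCP position; "eef_rot": TCP orientation; "wrist_force": force on the tool from outside, world axes, zero at the start; "torque": the same for the moment, N m; "opening": finger opening in mm.
Only numpy, scipy, OpenCV 4.12 (cv2) and the standard library are available. Lean on these libraries where they do the work, as an engineer would, in place of code of your own. Each camera call takes 0.05 s, during which the arm holds its last target.

## Working session

There is one attempt and no reset: what is moved stays moved. The work goes in short steps, Python scripts to look and compute and a tool call to move; the robot and the scene stay as the last step left them, time stands still between calls to the robot, and variables do not carry over. Pictures are saved under pics/ and viewed, and the job is handed in when it is done.

Besides the shell and the picture viewer there is one more tool, called after ">>>" in YAML: its name, and indented under it one key for each argument. move_arm: Moves the arm, as the interface text tells. Its arguments: {"type":"object","properties":{"commands":{"type":"array"},"force":{"type":"number"}},"required":["commands"]}

```bash
mkdir -p pics; ls
python3 - <<'E'
from plant import sense,cams,env,look_for,mark_of
import cv2,json
print(sense()); print(env.hold_point_z, [a for a in dir(env) if a[0]!='_'])
for n in ["side","top"]:
    im=cams.grab_frame(n); cv2.imwrite(f"pics/{n}0.png",im[:,:,::-1])
    i=cams.camera_info(n); print(n,i)
    for k in ["boss_top","driver_grip","driver_tip","block_center","screw_path"]:
        print(n,k,[(d["position"],d["confidence"]) for d in mark_of(n,k)])
    print(n, look_for(n,"driver"))
print(sense()["t"])
E
```

```text
pics
{'t': 0.0, 'joint_pos': array([ 9.90681624e-01,  2.63517519e-01, -4.89396568e-02,  1.25941683e+00,
        1.15066593e-05,  1.41548995e+00]), 'joint_vel': array([ 1.03618048e-03,  7.16555542e-04,  1.55783408e-04,  7.19977989e-04,
        5.09926487e-05, -5.84989552e-04]), 'effort': array([ 8.27192038e-03, -6.37621093e+01,  3.84558356e+01,  1.37160197e-02,
        1.57334516e-04,  1.48800370e-05]), 'ee_pos': array([216.22432061, 478.09479491, 230.8269102 ]), 'eef_rot': array([-3.14052973e+00, -1.78066517e-04,  2.71678423e+00]), 'wrist_force': array([ 0.17220401, -0.23839202, -0.37385189]), 'torque': array([0.05389388, 0.02726942, 0.01422903]), 'opening': 85.41883397785155}
-18.700000000000003 ['IKError', 'hold_point_z']
side {'camera_matrix': array([[455.80605007,   0.        , 273.0980053 ],
       [  0.        , 455.80605007, 213.83976129],
       [  0.        ,   0.        ,   1.        ]]), 'cam_to_world': array([[ 9.34147914e-01, -2.22599802e-01,  2.78956992e-01,
         2.61133555e+02],
       [-3.56309905e-01, -5.37315739e-01,  7.64418111e-01,
        -6.48062117e+02],
  
[... 1088 characters left out ...]
65e-02, -9.96179007e-01,
         9.14617607e+02],
       [ 0.00000000e+00,  0.00000000e+00,  0.00000000e+00,
         1.00000000e+00]])}
top boss_top [([153.7, 269.4], 0.78)]
top driver_grip [([190.2, 347.1], 0.97), ([296.4, 258.6], 0.94), ([201.4, 402.3], 0.93), ([263.0, 313.9], 0.7)]
top driver_tip [([207.7, 312.6], 0.56), ([280.8, 361.7], 0.54)]
top block_center [([177.7, 275.8], 0.98), ([156.4, 270.0], 0.2)]
top screw_path [([162.3, 267.3], 0.81)]
top [{'box': [386.0, 194.1, 417.0, 216.6], 'confidence': 0.95}, {'box': [214.2, 254.7, 273.3, 312.0], 'confidence': 0.89}, {'box': [295.8, 248.8, 363.2, 288.2], 'confidence': 0.88}, {'box': [313.5, 179.3, 360.2, 213.6], 'confidence': 0.7}]
0.7
```

Run:
```python
import cv2
a=cv2.imread("pics/side0.png")[150:350,130:400]; b=cv2.imread("pics/top0.png")[120:330,180:440]
cv2.imwrite("pics/s_c.png",cv2.resize(a,None,fx=2.9,fy=2.9,interpolation=2)); cv2.imwrite("pics/t_c.png",cv2.resize(b,None,fx=2.8,fy=2.8,interpolation=2))
```

```text
(no output)
```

View pics/s_c.png

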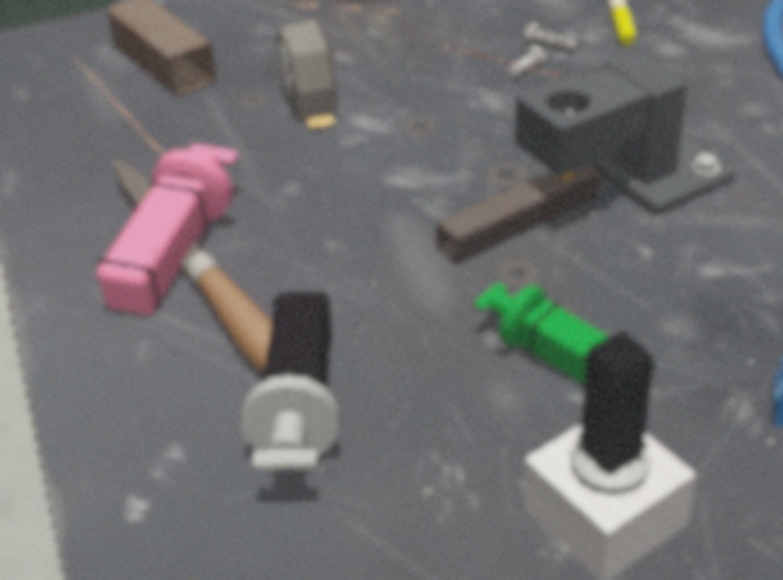

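View pics/t_c.png

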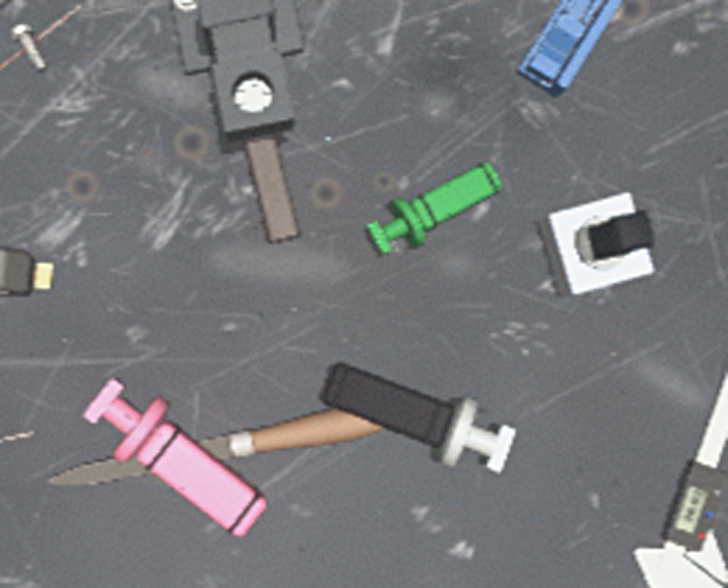

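View pics/side0.png

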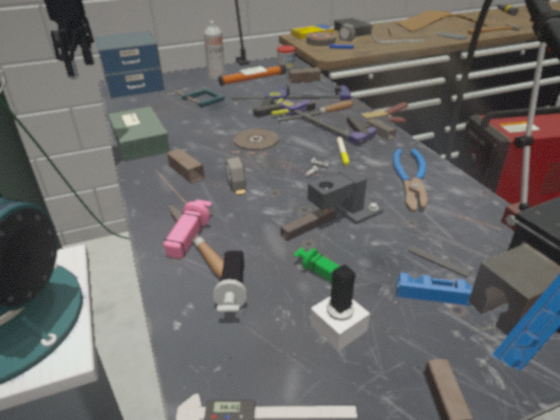

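View pics/top0.png

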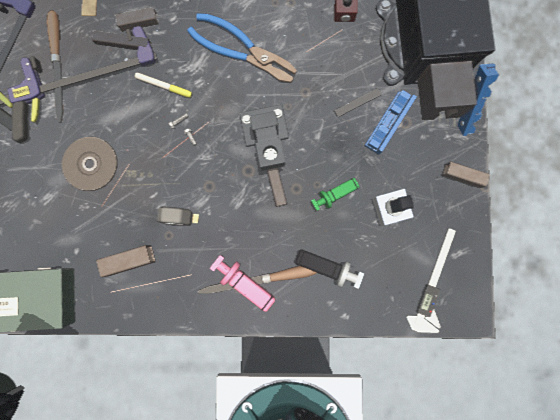

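Look-alikes for the driver: green lying at top (335,195), pink lying at (243,282), big black lying at (330,265), small black standing in the holder at (400,203). The last one matches the description: black, the smaller of the two, and in the holder. Close crop and triangulation next.

```bash
cat > h.py <<'E'
import numpy as np
from plant import cams
def ray(n,rc):
    i=cams.camera_info(n);K=i["camera_matrix"];T=i["cam_to_world"]
    d=T[:3,:3]@np.linalg.solve(K,[rc[1],rc[0],1]); return T[:3,3],d/np.linalg.norm(d)
def tri(a,b):
    (p,d),(q,e)=ray("side",a),ray("top",b)
    s=np.linalg.lstsq(np.c_[d,-e],q-p,rcond=None)[0]
    A,B=p+s[0]*d,q+s[1]*e; return (A+B)/2,np.linalg.norm(A-B)
def onz(n,rc,z):
    p,d=ray(n,rc); return p+d*(z-p[2])/d[2]
def px(n,P):
    i=cams.camera_info(n);K=i["camera_matrix"];T=i["cam_to_world"]
    c=T[:3,:3].T@(np.asarray(P,float)-T[:3,3]);u=K@c;return u[1]/u[2],u[0]/u[2]
E
python3 - <<'E'
from h import *
import cv2
print("grip",tri([287.6,343.3],[201.4,402.3]))
print("boss",tri([185,323.6],[153.7,269.4]),onz("top",[153.7,269.4],90),onz("side",[185,323.6],90))
print("block",tri([219.3,308.7],[177.7,275.8]),onz("top",[177.7,275.8],12.5))
a=cv2.imread("pics/top0.png")
cv2.imwrite("pics/t1.png",cv2.resize(a[178:233,365:425],None,fx=10,fy=10,interpolation=2))
cv2.imwrite("pics/t2.png",cv2.resize(a[100:215,235:305],None,fx=5,fy=5,interpolation=2))
a=cv2.imread("pics/side0.png")
cv2.imwrite("pics/s1.png",cv2.resize(a[260:348,300:380],None,fx=6.8,fy=6.8,interpolation=2))
cv2.imwrite("pics/s2.png",cv2.resize(a[165:245,275:390],None,fx=6.8,fy=6.8,interpolation=2))
E
```

```text
grip (array([ 525.17455429, -226.44312488,   90.56251854]), np.float64(3.7174409227923757))
boss (array([624.21687567,  45.83654113,  89.32094263]), np.float64(0.9570481841372402)) [624.51873093  45.65782707  90.        ] [623.19667511  44.88582368  90.        ]
block (array([586.48777598,  32.9053562 ,  23.13798427]), np.float64(0.6893003285276449)) [588.04122036  33.18030311  12.5       ]
```

View pics/t1.png

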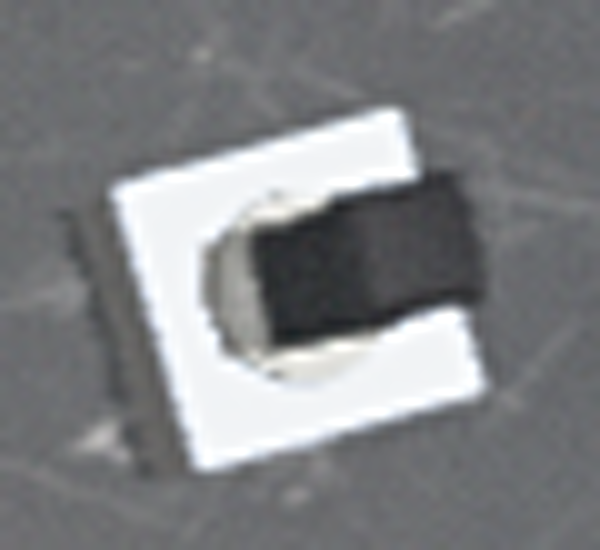

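View pics/t2.png

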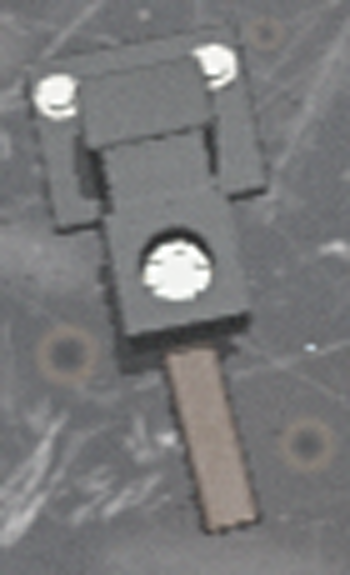

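View pics/s1.png

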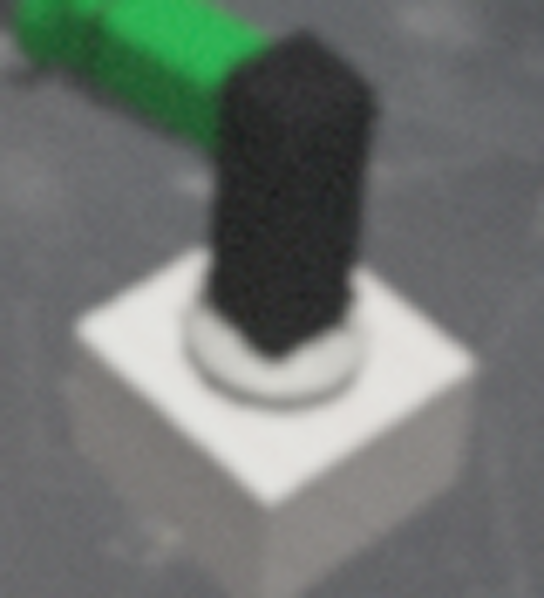

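View pics/s2.png

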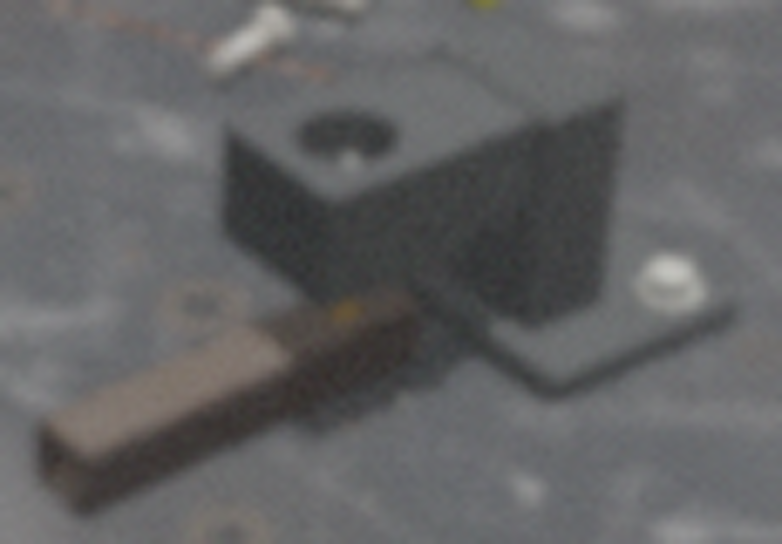

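Run:
```python
from h import *
def T(x,y,f,ox,oy): return ((y+.5)/f-.5+oy,(x+.5)/f-.5+ox)
c=[onz("top",T(x,y,10,365,178),40) for x,y in [(112,188),(402,105),(488,388),(198,472)]]
print(np.round(c,1),np.mean(c,0))
for i in range(4):
    d=c[(i+1)%4]-c[i];print(np.linalg.norm(d),np.degrees(np.arctan2(d[1],d[0]))%90)
s=[onz("side",T(x,y,6.8,300,260),40) for x,y in [(73,328),(475,360),(270,503)]]
print(np.round(s,1),(s[0]+s[1])/2)
for i,j in((0,2),(2,1)):
    d=s[j]-s[i];print(np.linalg.norm(d),np.degrees(np.arctan2(d[1],d[0]))%90)
# handle top face z=40+54+30=124 ; crop corners
h=[onz("top",T(x,y,10,365,178),124) for x,y in [(462,173),(485,303)]]; print("hand top far edge",h,np.degrees(np.arctan2(*(h[1]-h[0])[1::-1]))%90)
h=[onz("top",T(x,y,10,365,178),50) for x,y in [(252,235),(272,345)]]; print("hand bottom edge",h,np.degrees(np.arctan2(*(h[1]-h[0])[1::-1]))%90,np.linalg.norm(h[0]-h[1]))
h=[onz("side",T(x,y,6.8,300,260),124) for x,y in [(220,75),(305,30),(375,95),(300,125)]]; print("side top",np.round(h,1))
# collar circle top: left x=205 right? z 44..
# block
b=[onz("top",T(x,y,5,235,100),25) for x,y in [(163,350),(215,350),(258,522),(205,530)]];print("block",np.round(b,1),)
for i,j in((0,3),(1,2)):
    d=b[j]-b[i];print(np.degrees(np.arctan2(d[1],d[0])))
d=b[2]-b[3];print(np.linalg.norm(d))
# boss
B=[onz("top",T(x,y,5,235,100),90) for x,y in [(103,212),(231,197),(247,312),(124,335)]];print("boss",np.round(B,1))
print("bore",onz("top",T(177,264,5,235,100),90))
```

```text
[[ 543.6 -184.9   40. ]
 [ 562.3 -248.2   40. ]
 [ 500.6 -265.5   40. ]
 [ 481.9 -202.6   40. ]] [ 522.11579319 -225.29975924   40.        ]
65.96166053067918 16.42502864339164
64.07677592874316 15.743383833166916
65.61486878090172 16.529478429906803
64.19320076774994 16.054260606700304
[[ 481.9 -202.3   40. ]
 [ 562.3 -245.1   40. ]
 [ 500.3 -264.2   40. ]] [ 522.12987729 -223.70279651   40.        ]
64.62788062409476 16.508103059492157
64.9226025122249 17.10838612367046
hand top far edge [array([ 535.99507418, -233.99541091,  124.        ]), array([ 510.35416144, -237.96804142,  124.        ])] 8.806999418906571
hand bottom edge [array([ 532.35764705, -212.42203817,   50.        ]), array([ 508.67860683, -216.31976945,   50.        ])] 9.347452683879226 23.99769269728448
side top [[ 506.3 -218.5  124. ]
 [ 529.7 -212.6  124. ]
 [ 533.6 -236.3  124. ]
 [ 514.8 -238.4  124. ]]
block [[603.9  52.3  25. ]
 [604.1  29.1  25. ]
 [527.2   9.5  25. ]
 [523.5  32.9  25. ]]
-166.44590829395298
-165.67855969043185
23.694594893003945
boss [[649.   75.4  90. ]
 [655.7  22.3  90. ]
 [607.3  15.3  90. ]
 [597.3  66.1  90. ]]
bore [627.26653515  44.44139716  90.        ]
```

The chosen driver is confirmed as the small black one in the white holder, axis about (522,-225) and handle flats at about 9.3° (mod 90). Next I refine the bore and the block.

```bash
python3 - <<'E'
from h import *
import cv2
from scipy.optimize import minimize
# fit bore rim: project circle r=15 at z=90 and overlay; optimise edge contrast (inside darker ring or brighter)
g={n:cv2.GaussianBlur(cv2.cvtColor(cv2.imread(f"pics/{n}0.png"),cv2.COLOR_BGR2GRAY).astype(np.float32),(0,0),.7) for n in("top","side")}
th=np.linspace(0,2*np.pi,180,endpoint=False)
def prof(n,c,r,z=90):
    P=np.array([px(n,[c[0]+r*np.cos(t),c[1]+r*np.sin(t),z]) for t in th],np.float32)
    return cv2.remap(g[n],P[:,1].copy(),P[:,0].copy(),1).ravel()
for n in("top","side"):
    best=[]
    for x in np.arange(618,635,1.):
        for y in np.arange(37,53,1.):
            e=prof(n,(x,y),16.5)-prof(n,(x,y),13.5)
            best.append((np.mean(np.clip(e,-40,40)) if n=="side" else np.mean(np.clip(np.abs(e),0,40)),x,y))
    best.sort(reverse=True);print(n,best[:6])
for n in("top","side"):
    im=cv2.imread(f"pics/{n}0.png"); r0,c0=[int(v)-35 for v in px(n,[627,45,90])]
    o=cv2.resize(im[r0:r0+70,c0:c0+70],None,fx=8,fy=8,interpolation=2)
    for c,col in(((627,45),(0,255,0)),):
      for z,r in((90,15),):
        for t in th[::3]:
            a=px(n,[c[0]+r*np.cos(t),c[1]+r*np.sin(t),z]); cv2.circle(o,(int((a[1]-c0+.5)*8),int((a[0]-r0+.5)*8)),1,col,-1)
      a=np.radians(9.5);X=np.array([np.cos(a),np.sin(a)]);Y=np.array([-X[1],X[0]])
      pts=[]
      for s,u in((-26,-26),(26,-26),(26,26),(-26,26)):
        p=np.array(c)+s*X+u*Y; q=px(n,[*p,90]);pts.append([int((q[1]-c0+.5)*8),int((q[0]-r0+.5)*8)])
      cv2.polylines(o,[np.array(pts)],True,(0,0,255),1)
    cv2.imwrite(f"pics/{n}_ov.png",o)
E
python3 -c "
import cv2,numpy as np
cv2.imwrite('pics/ov.png',cv2.resize(np.hstack([cv2.imread('pics/top_ov.png'),cv2.imread('pics/side_ov.png')]),(800,400)))"
```

```text
Traceback (most recent call last):
  File "h.py", line 13, in px
    i=cams.camera_info(n);K=i["camera_matrix"];T=i["cam_to_world"]
ValueError: time passes only in moves, steps and waits
[ WARN:0@0.016] global loadsave.cpp:275 findDecoder imread_('pics/top_ov.png'): can't open/read file: check file path/integrity
[ WARN:0@0.016] global loadsave.cpp:275 findDecoder imread_('pics/side_ov.png'): can't open/read file: check file path/integrity
Traceback (most recent call last):
cv2.error: OpenCV(4.12.0) :-1: error: (-5:Bad argument) in function 'resize'
> Overload resolution failed:
>  - src data type = object is not supported
>  - Expected Ptr<cv::UMat> for argument 'src'
```

Too many camera_info calls, so I'll cache them.

```bash
cat > h.py <<'E'
import numpy as np
from plant import cams
INF={n:cams.camera_info(n) for n in("side","top")}
def KT(n): return INF[n]["camera_matrix"],INF[n]["cam_to_world"]
def ray(n,rc):
    K,T=KT(n)
    d=T[:3,:3]@np.linalg.solve(K,[rc[1],rc[0],1]); return T[:3,3],d/np.linalg.norm(d)
def tri(a,b):
    (p,d),(q,e)=ray("side",a),ray("top",b)
    s=np.linalg.lstsq(np.c_[d,-e],q-p,rcond=None)[0]
    A,B=p+s[0]*d,q+s[1]*e; return (A+B)/2,np.linalg.norm(A-B)
def onz(n,rc,z):
    p,d=ray(n,rc); return p+d*(z-p[2])/d[2]
def px(n,P):
    K,T=KT(n)
    c=T[:3,:3].T@(np.asarray(P,float)-T[:3,3]);u=K@c;return u[1]/u[2],u[0]/u[2]
E
cat > ov.py <<'E'
from h import *
import cv2
g={n:cv2.GaussianBlur(cv2.cvtColor(cv2.imread(f"pics/{n}0.png"),cv2.COLOR_BGR2GRAY).astype(np.float32),(0,0),.7) for n in("top","side")}
th=np.linspace(0,2*np.pi,90,endpoint=False)
def prof(n,c,r,z=90):
    P=np.array([px(n,[c[0]+r*np.cos(t),c[1]+r*np.sin(t),z]) for t in th],np.float32)
    return cv2.remap(g[n],P[:,1].copy(),P[:,0].copy(),1).ravel()
for n in("top","side"):
    best=[]
    for x in np.arange(618,635,1.):
        for y in np.arange(37,53,1.):
            e=prof(n,(x,y),16.5)-prof(n,(x,y),13.5)
            best.append((float(np.mean(np.clip(e,-40,40)) if n=="side" else np.mean(np.clip(np.abs(e),0,40))),x,y))
    best.sort(reverse=True);print(n,best[:6])
ims=[]
for n in("top","side"):
    im=cv2.imread(f"pics/{n}0.png"); r0,c0=[int(v)-35 for v in px(n,[627,45,90])]
    o=cv2.resize(im[r0:r0+70,c0:c0+70],None,fx=8,fy=8,interpolation=2)
    c=(627,45)
    pp=lambda a:[int((a[1]-c0+.5)*8),int((a[0]-r0+.5)*8)]
    for t in th[::3]: cv2.circle(o,pp(px(n,[c[0]+15*np.cos(t),c[1]+15*np.sin(t),90])),1,(0,255,0),-1)
    a=np.radians(9.5);X=np.array([np.cos(a),np.sin(a)]);Y=np.array([-X[1],X[0]])
    pts=[pp(px(n,[*(np.array(c)+s*X+u*Y),90])) for s,u in((-26,-26),(26,-26),(26,26),(-26,26))]
    cv2.polylines(o,[np.array(pts)],True,(0,0,255),1)
    ims.append(o)
cv2.imwrite("pics/ov.png",cv2.resize(np.hstack(ims),(800,400)))
E
python3 ov.py
```

```text
top [(34.959861755371094, np.float64(629.0), np.float64(45.0)), (34.86968994140625, np.float64(628.0), np.float64(45.0)), (34.61109924316406, np.float64(628.0), np.float64(46.0)), (34.179237365722656, np.float64(629.0), np.float64(46.0)), (34.07693862915039, np.float64(628.0), np.float64(44.0)), (34.05303955078125, np.float64(629.0), np.float64(44.0))]
side [(13.196096420288086, np.float64(628.0), np.float64(46.0)), (13.19163703918457, np.float64(628.0), np.float64(45.0)), (13.093701362609863, np.float64(627.0), np.float64(45.0)), (12.947962760925293, np.float64(629.0), np.float64(46.0)), (12.937066078186035, np.float64(627.0), np.float64(44.0)), (12.870043754577637, np.float64(628.0), np.float64(47.0))]
```

View pics/ov.png

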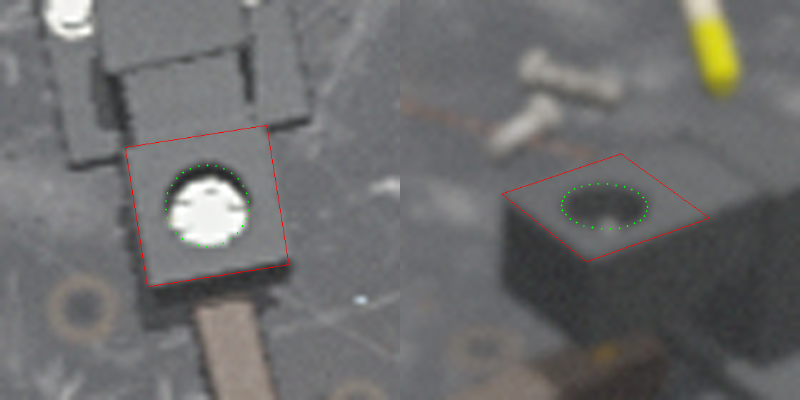

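>>> move_arm:
  commands:
    - {"hand": 0.085, "xyz": [0, 0, 0], "rot": [0, 0, -0.1166]}
    - {"hand": 0.085, "xyz": [0, 0, 0], "rot": [0, 0, -0.1166]}
    - {"hand": 0.085, "xyz": [0, 0, 0], "rot": [0, 0, -0.1166]}
    - {"hand": 0.085, "xyz": [0, 0, 0], "rot": [0, 0, -0.1166]}
    - {"hand": 0.085, "xyz": [0, 0, 0], "rot": [0, 0, -0.1166]}
    - {"hand": 0.085, "xyz": [-0.0087, -0.03375, 0.003], "rot": [0, 0, 0]}
    - {"hand": 0.085, "xyz": [-0.0087, -0.03375, 0.003], "rot": [0, 0, 0]}
    - {"hand": 0.085, "xyz": [-0.0087, -0.03375, 0.003], "rot": [0, 0, 0]}
    - {"hand": 0.085, "xyz": [-0.0087, -0.03375, 0.003], "rot": [0, 0, 0]}
    - {"hand": 0.085, "xyz": [-0.0087, -0.03375, 0.003], "rot": [0, 0, 0]}
    - {"hand": 0.085, "xyz": [-0.0087, -0.03375, 0.003], "rot": [0, 0, 0]}
    - {"hand": 0.085, "xyz": [-0.0087, -0.03375, 0.003], "rot": [0, 0, 0]}

```text
t: 1.7
ee_pos: [313.9, 253.1, 210.3]
eef_rot: [3.141, 0.0, -2.983]
wrist_force: [0.4, 0.5, -0.1]
opening: 85.1
```

>>> move_arm:
  commands:
    - {"hand": 0.085, "xyz": [-0.0087, -0.03375, 0.003], "rot": [0, 0, 0]}
    - {"hand": 0.085, "xyz": [-0.0087, -0.03375, 0.003], "rot": [0, 0, 0]}
    - {"hand": 0.085, "xyz": [-0.0087, -0.03375, 0.003], "rot": [0, 0, 0]}
    - {"hand": 0.085, "xyz": [-0.0087, -0.03375, 0.003], "rot": [0, 0, 0]}
    - {"hand": 0.085, "xyz": [-0.0087, -0.03375, 0.003], "rot": [0, 0, 0]}
    - {"hand": 0.085, "xyz": [-0.0087, -0.03375, 0.003], "rot": [0, 0, 0]}
    - {"hand": 0.085, "xyz": [-0.0087, -0.03375, 0.003], "rot": [0, 0, 0]}
    - {"hand": 0.085, "xyz": [-0.0087, -0.03375, 0.003], "rot": [0, 0, 0]}
    - {"hand": 0.085, "xyz": [-0.0087, -0.03375, 0.003], "rot": [0, 0, 0]}
    - {"hand": 0.085, "xyz": [-0.0087, -0.03375, 0.003], "rot": [0, 0, 0]}
    - {"hand": 0.085, "xyz": [0, 0, 0], "rot": [0, 0, 0]}
    - {"hand": 0.085, "xyz": [0, 0, 0], "rot": [0, 0, 0]}

```text
t: 2.7
ee_pos: [453.1, -66.3, 179.9]
eef_rot: [3.141, -0.001, -2.986]
wrist_force: [0.6, 0.3, -0.2]
opening: 85.1
```

>>> move_arm:
  commands:
    - {"hand": 0.085, "xyz": [-0.0072, -0.0279, 0.003], "rot": [0, 0, 0]}
    - {"hand": 0.085, "xyz": [-0.0072, -0.0279, 0.003], "rot": [0, 0, 0]}
    - {"hand": 0.085, "xyz": [-0.0072, -0.0279, 0.003], "rot": [0, 0, 0]}
    - {"hand": 0.085, "xyz": [-0.0072, -0.0279, 0.003], "rot": [0, 0, 0]}
    - {"hand": 0.085, "xyz": [-0.0072, -0.0279, 0.003], "rot": [0, 0, 0]}
    - {"hand": 0.085, "xyz": [-0.0072, -0.0279, 0.003], "rot": [0, 0, 0]}
    - {"hand": 0.085, "xyz": [0, 0, 0], "rot": [0, 0, 0]}
    - {"hand": 0.085, "xyz": [0, 0, 0], "rot": [0, 0, 0]}

```text
t: 3.37
ee_pos: [522.0, -223.4, 161.9]
eef_rot: [3.141, -0.001, -2.984]
wrist_force: [-0.1, 0.7, 0.7]
opening: 84.8
```

Run:
```python
from plant import sense,cams
import cv2,numpy as np
s=sense();print(s["ee_pos"],s["eef_rot"],s["joint_pos"],s["torque"],s["wrist_force"])
a=cams.grab_frame("top")[150:260,330:470,::-1];b=cams.grab_frame("side")[190:350,270:430,::-1]
cv2.imwrite("pics/a1.png",np.hstack([cv2.resize(a,(400,314),interpolation=2),cv2.resize(b,(314,314),interpolation=2)]))
```

```text
[ 521.95200294 -223.37068393  161.91547032] [ 3.14094892e+00 -5.07467619e-04 -2.98384060e+00] [-5.47965980e-01  3.65039919e-01 -8.75397424e-02  1.11902044e+00
  1.60845220e-04 -7.05717936e-01] [0.01154631 0.00144142 0.03854049] [-0.09423227  0.67306207  0.68204851]
```

View pics/a1.png

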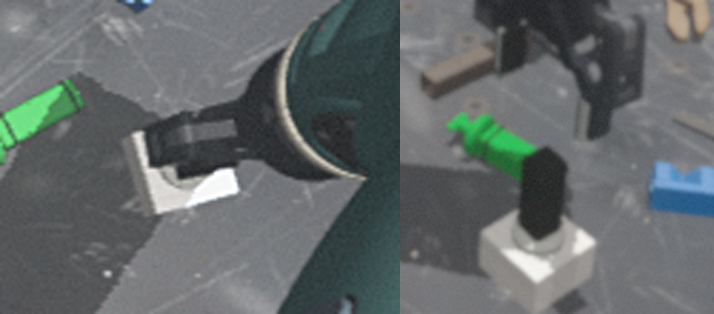

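>>> move_arm:
  commands:
    - {"hand": 0.085, "xyz": [0, -0.0015, 0.018], "rot": [0, 0, 0]}
    - {"hand": 0.085, "xyz": [0, 0, 0.018], "rot": [0, 0, 0]}
    - {"hand": 0.085, "xyz": [0, 0, 0.018], "rot": [0, 0, 0]}
    - {"hand": 0.085, "xyz": [0, 0, 0.018], "rot": [0, 0, 0]}
    - {"hand": 0.085, "xyz": [0, 0, 0.015], "rot": [0, 0, 0]}
    - {"hand": 0.085, "xyz": [0, 0, 0], "rot": [0, 0, 0]}
    - {"hand": 0.085, "xyz": [0, 0, 0], "rot": [0, 0, 0]}

```text
t: 4.05
ee_pos: [521.7, -223.7, 75.6]
eef_rot: [3.141, -0.001, -2.982]
wrist_force: [-0.7, 0.5, 0.1]
opening: 85.3
```

>>> move_arm:
  commands:
    - {"hand": 0.02, "xyz": [0, 0, 0], "rot": [0, 0, 0]}
    - {"hand": 0.02, "xyz": [0, 0, 0], "rot": [0, 0, 0]}
    - {"hand": 0.02, "xyz": [0, 0, 0], "rot": [0, 0, 0]}
    - {"hand": 0.02, "xyz": [0, 0, 0], "rot": [0, 0, 0]}
    - {"hand": 0.02, "xyz": [0, 0, 0], "rot": [0, 0, 0]}
    - {"hand": 0.02, "xyz": [0, 0, 0], "rot": [0, 0, 0]}
    - {"hand": 0.02, "xyz": [0, 0, 0], "rot": [0, 0, 0]}
    - {"hand": 0.02, "xyz": [0, 0, 0], "rot": [0, 0, 0]}
  force: 40

```text
t: 4.72
ee_pos: [522.3, -225.1, 75.8]
eef_rot: [-3.141, 0.001, -2.983]
wrist_force: [-0.6, 0.9, 7.6]
opening: 25.6
```

>>> move_arm:
  commands:
    - {"hand": 0.02, "xyz": [0, 0, -0.01], "rot": [0, 0, 0]}
    - {"hand": 0.02, "xyz": [0, 0, -0.02], "rot": [0, 0, 0]}
    - {"hand": 0.02, "xyz": [0, 0, -0.02], "rot": [0, 0, 0]}
    - {"hand": 0.02, "xyz": [0, 0, -0.02], "rot": [0, 0, 0]}
    - {"hand": 0.02, "xyz": [0, 0, -0.02], "rot": [0, 0, 0]}
    - {"hand": 0.02, "xyz": [0, 0, -0.01], "rot": [0, 0, 0]}
    - {"hand": 0.02, "xyz": [0, 0, 0], "rot": [0, 0, 0]}
    - {"hand": 0.02, "xyz": [0, 0, 0], "rot": [0, 0, 0]}
    - {"hand": 0.02, "xyz": [0, 0, 0], "rot": [0, 0, 0]}

```text
t: 5.47
ee_pos: [521.7, -224.7, 174.5]
eef_rot: [3.141, -0.001, -2.983]
wrist_force: [0.3, 1.2, -2.2]
opening: 25.4
```

Run:
```python
from plant import sense,cams,mark_of
import cv2,numpy as np
s=sense();print(s["ee_pos"],s["eef_rot"],s["torque"],s["wrist_force"],s["opening"])
A=cams.grab_frame("top");B=cams.grab_frame("side")
print([(n,k,[(d["position"],d["confidence"]) for d in mark_of(n,k)]) for n in("top","side") for k in("driver_grip","driver_tip")])
cv2.imwrite("pics/top2.png",A[:,:,::-1]);cv2.imwrite("pics/side2.png",B[:,:,::-1])
a=A[150:260,330:470,::-1];b=B[170:350,270:430,::-1]
cv2.imwrite("pics/a2.png",np.hstack([cv2.resize(a,(380,450),interpolation=2),cv2.resize(b,(400,450),interpolation=2)]))
```

```text
[ 521.68872763 -224.71040545  174.5460243 ] [ 3.14080243e+00 -9.52055333e-04 -2.98341008e+00] [-0.04337644 -0.01921554 -0.01514911] [ 0.3017883   1.23991704 -2.16721152] 25.42604495072862
[('top', 'driver_grip', [([189.1, 341.1], 0.89), ([265.1, 316.1], 0.77), ([292.9, 255.2], 0.71), ([198.5, 417.1], 0.65)]), ('top', 'driver_tip', [([281.2, 359.6], 0.71), ([258.2, 212.4], 0.57), ([206.4, 313.5], 0.39)]), ('side', 'driver_grip', [([270.0, 233.5], 0.7), ([235.5, 180.4], 0.65), ([233.4, 345.9], 0.64), ([272.2, 334.5], 0.63)]), ('side', 'driver_tip', [([309.2, 227.1], 0.61), ([250.5, 294.9], 0.59), ([196.3, 202.5], 0.52), ([277.1, 341.7], 0.5)])]
```

View pics/a2.png

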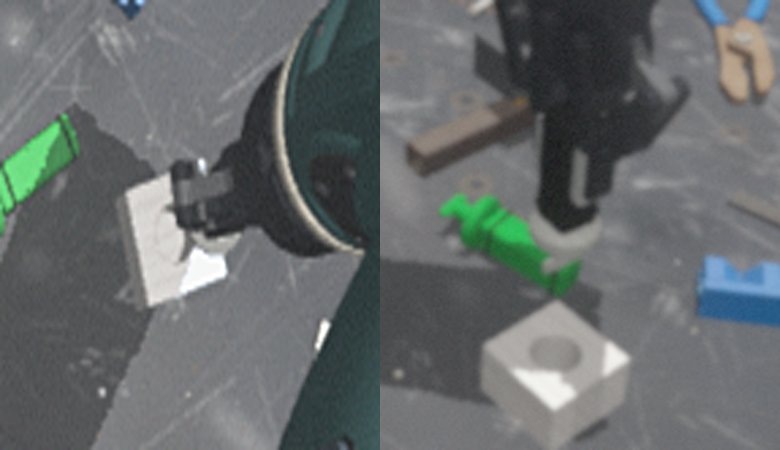

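>>> move_arm:
  commands:
    - {"hand": 0.02, "xyz": [0, 0, 0], "rot": [0, 0, -0.1]}
    - {"hand": 0.02, "xyz": [0, 0, 0], "rot": [0, 0, -0.1]}
    - {"hand": 0.02, "xyz": [0, 0, 0], "rot": [0, 0, -0.1]}
    - {"hand": 0.02, "xyz": [0, 0, 0], "rot": [0, 0, -0.1]}
    - {"hand": 0.02, "xyz": [-0.0233, 0.0172, 0], "rot": [0, 0, 0]}
    - {"hand": 0.02, "xyz": [-0.0233, 0.0172, 0], "rot": [0, 0, 0]}
    - {"hand": 0.02, "xyz": [-0.0233, 0.0172, 0], "rot": [0, 0, 0]}
    - {"hand": 0.02, "xyz": [-0.0233, 0.0172, 0], "rot": [0, 0, 0]}
    - {"hand": 0.02, "xyz": [-0.0233, 0.0172, 0], "rot": [0, 0, 0]}
    - {"hand": 0.02, "xyz": [-0.0233, 0.0172, 0], "rot": [0, 0, 0]}
    - {"hand": 0.02, "xyz": [-0.0233, 0.0172, 0], "rot": [0, 0, 0]}
    - {"hand": 0.02, "xyz": [-0.0233, 0.0172, 0], "rot": [0, 0, 0]}

```text
t: 6.77
ee_pos: [607.6, -8.0, 175.1]
eef_rot: [3.141, -0.0, -2.583]
wrist_force: [-0.2, -0.4, -2.0]
opening: 25.7
```

>>> move_arm:
  commands:
    - {"hand": 0.02, "xyz": [-0.0233, 0.0172, 0], "rot": [0, 0, 0]}
    - {"hand": 0.02, "xyz": [-0.0233, 0.0172, 0], "rot": [0, 0, 0]}
    - {"hand": 0.02, "xyz": [0, 0, 0], "rot": [0, 0, 0]}
    - {"hand": 0.02, "xyz": [0, 0, 0], "rot": [0, 0, 0]}
    - {"hand": 0.02, "xyz": [0, 0, 0], "rot": [0, 0, 0]}

```text
t: 7.18
ee_pos: [628.4, 44.2, 175.0]
eef_rot: [3.141, -0.001, -2.583]
wrist_force: [-0.3, 0.4, -2.5]
opening: 25.6
```

Run:
```python
from plant import sense,cams,mark_of
from h import *
import cv2,numpy as np
s=sense();print(s["ee_pos"],s["eef_rot"],s["joint_pos"],s["torque"],s["wrist_force"],s["opening"])
A=cams.grab_frame("top");B=cams.grab_frame("side")
cv2.imwrite("pics/top3.png",A[:,:,::-1]);cv2.imwrite("pics/side3.png",B[:,:,::-1])
a=A[110:200,220:320,::-1];b=B[100:220,260:390,::-1]
x,y,z=s["ee_pos"]; th=np.linspace(0,2*np.pi,40)
def draw(im,n,f,r0,c0):
    o=cv2.resize(im,None,fx=f,fy=f,interpolation=2)
    for c,zz,r,col in(((x,y),z-75.8+40,21,(0,255,0)),((628,45.2),90,15,(0,0,255))):
        for t in th:
            q=px(n,[c[0]+r*np.cos(t),c[1]+r*np.sin(t),zz]);cv2.circle(o,(int((q[1]-c0+.5)*f),int((q[0]-r0+.5)*f)),1,col,-1)
    return o
cv2.imwrite("pics/a3t.png",draw(a,"top",6,110,220))
cv2.imwrite("pics/a3s.png",draw(b,"side",5,100,260))
```

```text
[628.40003926  44.19655748 174.97904867] [ 3.14143974e+00 -6.43825114e-04 -2.58311368e+00] [-5.89286571e-02  4.64363019e-01  1.12714251e-01  1.21976105e+00
 -2.48043503e-04 -6.17407509e-01] [-0.07040802  0.00369236 -0.01298308] [-0.30098559  0.4086314  -2.50439802] 25.638258452996762
```

View pics/a3t.png

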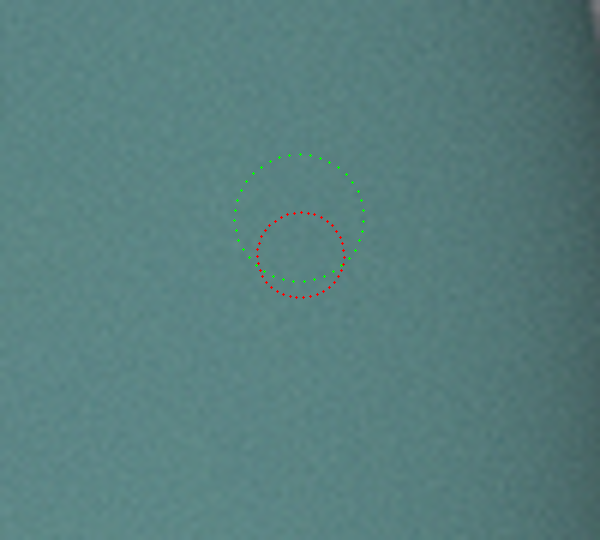

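View pics/a3s.png

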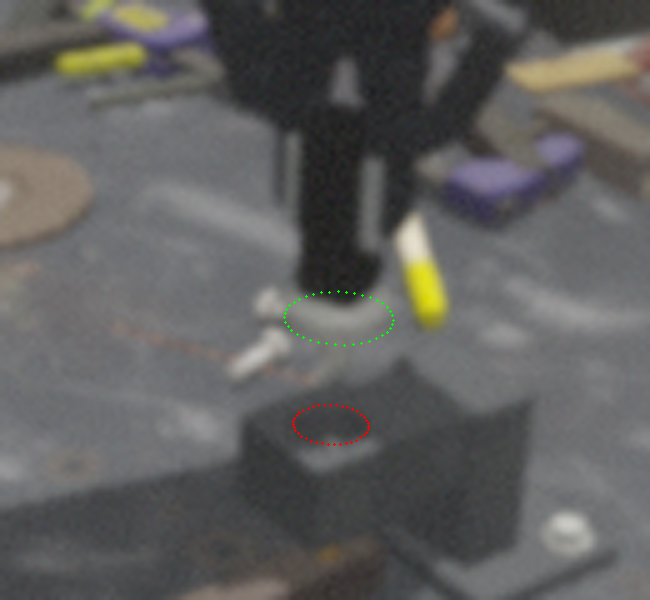

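Run:
```python
from h import *
import cv2
B=cv2.imread("pics/side3.png")
r0,c0,f=140,300,12
a=B[r0:r0+50,c0:c0+55]; a=np.clip((a.astype(float)-30)*2,0,255).astype(np.uint8)
o=cv2.resize(a,None,fx=f,fy=f,interpolation=2)
x,y,z=628.4,44.2,175
th=np.linspace(0,2*np.pi,60)
for zz in(z-75.8+40,z-75.8+50):
  for t in th:
    q=px("side",[x+21*np.cos(t),y+21*np.sin(t),zz]);cv2.circle(o,(int((q[1]-c0+.5)*f),int((q[0]-r0+.5)*f)),1,(0,255,0),-1)
q=px("side",[x,y,z-61.8]);print(q);cv2.circle(o,(int((q[1]-c0+.5)*f),int((q[0]-r0+.5)*f)),3,(0,0,255),-1)
cv2.imwrite("pics/a3z.png",o)
```

```text
(np.float64(174.64524126665606), np.float64(326.6502549780863))
```

View pics/a3z.png

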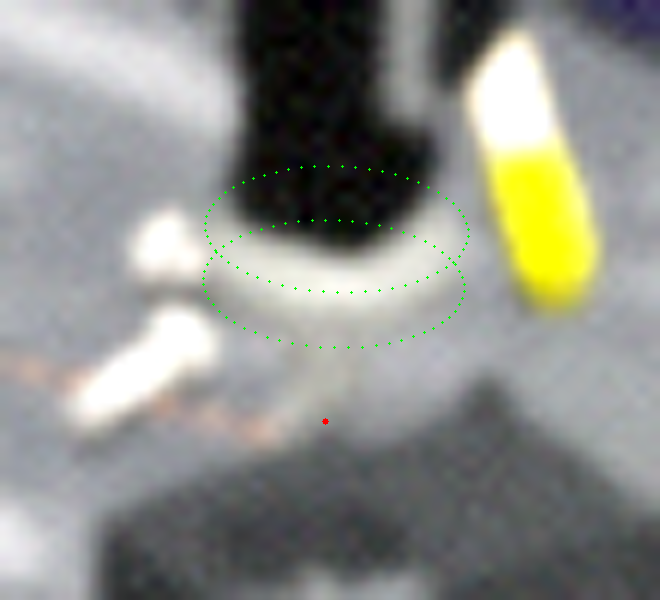

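>>> move_arm:
  commands:
    - {"hand": 0.02, "xyz": [0, 0.0011, 0.008], "rot": [0, 0, 0]}
    - {"hand": 0.02, "xyz": [0, 0, 0.008], "rot": [0, 0, 0]}
    - {"hand": 0.02, "xyz": [0, 0, 0.004], "rot": [0, 0, 0]}
    - {"hand": 0.02, "xyz": [0, 0, 0.004], "rot": [0, 0, 0]}
    - {"hand": 0.02, "xyz": [0, 0, 0.004], "rot": [0, 0, 0]}
    - {"hand": 0.02, "xyz": [0, 0, 0], "rot": [0, 0, 0]}
    - {"hand": 0.02, "xyz": [0, 0, 0], "rot": [0, 0, 0]}

```text
t: 7.87
ee_pos: [628.0, 45.3, 147.1]
eef_rot: [3.141, -0.0, -2.583]
wrist_force: [-0.4, -0.4, -2.2]
opening: 25.7
```

>>> move_arm:
  commands:
    - {"hand": 0.02, "xyz": [0, 0, 0.004], "rot": [0, 0, 0]}
    - {"hand": 0.02, "xyz": [0, 0, 0.004], "rot": [0, 0, 0]}
    - {"hand": 0.02, "xyz": [0, 0, 0], "rot": [0, 0, 0]}
    - {"hand": 0.02, "xyz": [0, 0, 0], "rot": [0, 0, 0]}

```text
t: 8.2
ee_pos: [627.9, 45.3, 139.0]
eef_rot: [3.141, -0.0, -2.583]
wrist_force: [-0.0, 0.1, -2.4]
opening: 25.5
```

>>> move_arm:
  commands:
    - {"hand": 0.02, "xyz": [0, 0, 0.004], "rot": [0, 0, 0]}
    - {"hand": 0.02, "xyz": [0, 0, 0.004], "rot": [0, 0, 0]}
    - {"hand": 0.02, "xyz": [0, 0, 0.003], "rot": [0, 0, 0]}
    - {"hand": 0.02, "xyz": [0, 0, 0], "rot": [0, 0, 0]}
    - {"hand": 0.02, "xyz": [0, 0, 0], "rot": [0, 0, 0]}
    - {"hand": 0.02, "xyz": [0, 0, 0], "rot": [0, 0, 0]}

```text
t: 8.7
ee_pos: [628.2, 45.2, 128.4]
eef_rot: [-3.141, 0.0, -2.583]
wrist_force: [1.1, -1.4, -1.2]
opening: 25.6
```

>>> move_arm:
  commands:
    - {"hand": 0.02, "xyz": [0, 0, 0.001], "rot": [0, 0, 0]}
    - {"hand": 0.02, "xyz": [0, 0, 0], "rot": [0, 0, 0]}
    - {"hand": 0.02, "xyz": [0, 0, 0], "rot": [0, 0, 0]}

```text
t: 8.95
ee_pos: [628.2, 45.2, 127.4]
eef_rot: [-3.141, 0.0, -2.583]
wrist_force: [1.9, -2.1, -1.3]
opening: 25.5
```

>>> move_arm:
  commands:
    - {"hand": 0.02, "xyz": [-0.0002, -0.001, 0], "rot": [0, 0, 0]}
    - {"hand": 0.02, "xyz": [0, 0, 0], "rot": [0, 0, 0]}
    - {"hand": 0.02, "xyz": [0, 0, 0], "rot": [0, 0, 0]}

```text
t: 9.2
ee_pos: [628.6, 44.7, 127.2]
eef_rot: [3.141, -0.0, -2.583]
wrist_force: [0.5, 0.1, -0.2]
opening: 25.7
```

>>> move_arm:
  commands:
    - {"hand": 0.02, "xyz": [0, 0, 0.001], "rot": [0, 0, 0]}
    - {"hand": 0.02, "xyz": [0, 0, 0], "rot": [0, 0, 0]}
    - {"hand": 0.02, "xyz": [0, 0, 0], "rot": [0, 0, 0]}

```text
t: 9.45
ee_pos: [628.6, 44.7, 126.2]
eef_rot: [3.141, -0.0, -2.583]
wrist_force: [-0.2, 0.1, -2.0]
opening: 25.6
```

>>> move_arm:
  commands:
    - {"hand": 0.02, "xyz": [0, 0, 0.0005], "rot": [0, 0, 0]}
    - {"hand": 0.02, "xyz": [0, 0, 0], "rot": [0, 0, 0]}
    - {"hand": 0.02, "xyz": [0, 0, 0], "rot": [0, 0, 0]}

```text
t: 9.7
ee_pos: [628.7, 44.7, 125.8]
eef_rot: [3.141, 0.0, -2.583]
wrist_force: [-1.5, 0.7, -0.1]
opening: 25.6
```

```bash
cat > st.py <<'E'
from plant import sense
import numpy as np
s=sense();print(round(s["t"],2),np.round(s["ee_pos"],2),np.round(s["eef_rot"],4),"F",np.round(s["wrist_force"],2),"M",np.round(s["torque"],4),round(s["opening"],1),"j6",np.round(s["joint_pos"][5],3),"eff6",np.round(s["effort"][5],4))
E
python3 st.py
```

```text
9.7 [628.66  44.67 125.82] [ 3.1414  0.     -2.5833] F [-1.55  0.67 -0.08] M [ 0.2717  0.2074 -0.0214] 25.6 j6 -0.617 eff6 0.0059
```

>>> move_arm:
  commands:
    - {"hand": 0.02, "xyz": [0, 0, 0.0005], "rot": [0, 0, 0]}
    - {"hand": 0.02, "xyz": [0, 0, 0], "rot": [0, 0, 0]}
    - {"hand": 0.02, "xyz": [0, 0, 0], "rot": [0, 0, 0]}

```text
t: 9.95
ee_pos: [628.7, 44.6, 125.8]
eef_rot: [-3.141, 0.0, -2.583]
wrist_force: [-3.1, 1.1, 6.4]
opening: 25.9
```

```bash
python3 st.py
```

```text
9.95 [628.69  44.64 125.8 ] [-3.1415e+00  4.0000e-04 -2.5834e+00] F [-3.08  1.12  6.45] M [0.3546 0.655  0.0008] 25.9 j6 -0.617 eff6 0.0101
```

>>> move_arm:
  commands:
    - {"hand": 0.02, "xyz": [0, 0, -0.0006], "rot": [0, 0, 0]}
    - {"hand": 0.02, "xyz": [0, 0, 0], "rot": [0, 0, 0]}
    - {"hand": 0.02, "xyz": [0, 0, 0], "rot": [0, 0, 0]}

```text
t: 10.2
ee_pos: [628.7, 44.5, 125.8]
eef_rot: [3.142, -0.0, -2.583]
wrist_force: [-0.7, 1.0, 0.7]
opening: 25.5
```

```bash
python3 st.py
```

```text
10.2 [628.71  44.54 125.8 ] [ 3.1415e+00 -1.0000e-04 -2.5834e+00] F [-0.75  0.98  0.71] M [ 0.1676  0.2234 -0.062 ] 25.5 j6 -0.617 eff6 0.0035
```

>>> move_arm:
  commands:
    - {"hand": 0.02, "xyz": [0, 0, 0], "rot": [0, 0, 0.05]}
    - {"hand": 0.02, "xyz": [0, 0, 0], "rot": [0, 0, 0.05]}

```text
t: 10.37
ee_pos: [628.8, 44.5, 125.8]
eef_rot: [-3.141, -0.0, -2.686]
wrist_force: [-0.9, -0.8, 1.3]
opening: 25.5
```

```bash
python3 st.py
```

```text
10.37 [628.81  44.5  125.83] [-3.1414 -0.     -2.6855] F [-0.9  -0.83  1.25] M [0.0594 0.0269 0.0302] 25.5 j6 -0.515 eff6 -1.4911
```

>>> move_arm:
  commands:
    - {"hand": 0.02, "xyz": [0, 0, 0], "rot": [0, 0, 0.05]}
    - {"hand": 0.02, "xyz": [0, 0, 0], "rot": [0, 0, 0.05]}

```text
t: 10.53
ee_pos: [628.8, 44.5, 125.8]
eef_rot: [-3.141, -0.0, -2.786]
wrist_force: [-0.1, 0.7, 0.0]
opening: 25.4
```

```bash
python3 st.py
```

```text
10.53 [628.81  44.48 125.8 ] [-3.1414e+00 -1.0000e-04 -2.7859e+00] F [-0.06  0.68  0.01] M [0.1027 0.0408 0.0128] 25.4 j6 -0.414 eff6 -1.2467
```

>>> move_arm:
  commands:
    - {"hand": 0.02, "xyz": [0, 0, 0], "rot": [0, 0, 0.05]}
    - {"hand": 0.02, "xyz": [0, 0, 0], "rot": [0, 0, 0.05]}

```text
t: 10.7
ee_pos: [628.8, 44.4, 125.8]
eef_rot: [-3.141, -0.0, -2.886]
wrist_force: [-0.5, -0.7, -0.7]
opening: 25.8
```

```bash
python3 st.py
```

```text
10.7 [628.81  44.41 125.8 ] [-3.1413e+00 -1.0000e-04 -2.8860e+00] F [-0.53 -0.66 -0.7 ] M [-0.1856  0.0007  0.072 ] 25.8 j6 -0.314 eff6 -1.2146
```

```bash
cat > avg.py <<'E'
from plant import sense,cams
import numpy as np,sys
N=int(sys.argv[1]) if len(sys.argv)>1 else 8
F=[];M=[]
for i in range(N):
    cams.grab_frame("side"); s=sense(); F.append(s["wrist_force"]);M.append(s["torque"])
F=np.array(F);M=np.array(M)
print(round(s["t"],2),"yaw",round(s["eef_rot"][2],4),"pos",np.round(s["ee_pos"],2),"F",np.round(F.mean(0),2),"M",np.round(M.mean(0),4),"sdz",np.round(M[:,2].std(),4),"Mz",np.round(M[:,2],3),"j6",round(s["joint_pos"][5],3))
E
python3 avg.py 8
```

```text
11.1 yaw -2.8826 pos [628.78  44.47 125.85] F [ 0.11 -0.94 -0.72] M [-0.2375 -0.0687 -0.0103] sdz 0.0324 Mz [-0.031 -0.01  -0.032 -0.013 -0.041  0.067 -0.029  0.007] j6 -0.317
```

>>> move_arm:
  commands:
    - {"hand": 0.02, "xyz": [0, 0, 0], "rot": [0, 0, 0.05]}
    - {"hand": 0.02, "xyz": [0, 0, 0], "rot": [0, 0, 0.05]}
    - {"hand": 0.02, "xyz": [0, 0, 0], "rot": [0, 0, 0.05]}

```text
t: 11.35
ee_pos: [628.8, 44.4, 125.9]
eef_rot: [-3.141, 0.0, -3.035]
wrist_force: [0.6, -2.0, -1.9]
opening: 25.4
```

```bash
python3 st.py; python3 avg.py 6
```

```text
11.35 [628.8   44.37 125.89] [-3.1412e+00  1.0000e-04 -3.0353e+00] F [ 0.58 -1.96 -1.94] M [-0.5112 -0.0547 -0.0043] 25.4 j6 -0.165 eff6 -1.2461
11.65 yaw -3.032 pos [628.78  44.45 125.89] F [ 0.6  -2.19 -0.87] M [-0.5568 -0.0928  0.0202] sdz 0.0377 Mz [ 0.002  0.082  0.041  0.007 -0.041  0.03 ] j6 -0.168
```

>>> move_arm:
  commands:
    - {"hand": 0.02, "xyz": [0.0001, -0.0008, 0], "rot": [0, 0, 0.05]}
    - {"hand": 0.02, "xyz": [0, 0, 0], "rot": [0, 0, 0.05]}
    - {"hand": 0.02, "xyz": [0, 0, 0], "rot": [0, 0, 0.05]}

```text
t: 11.9
ee_pos: [628.7, 44.0, 125.9]
eef_rot: [3.141, 0.0, 3.099]
wrist_force: [0.6, -0.6, -1.8]
opening: 25.5
```

```bash
python3 st.py; python3 avg.py 6
```

```text
11.9 [628.74  43.97 125.87] [3.1411 0.     3.0987] F [ 0.64 -0.6  -1.82] M [-0.1762 -0.1918  0.0456] 25.5 j6 -0.017 eff6 -1.2535
12.2 yaw 3.1016 pos [628.71  43.92 125.87] F [ 0.23  0.19 -1.11] M [-0.0083 -0.1539  0.0117] sdz 0.0237 Mz [-0.018  0.011 -0.005 -0.003  0.047  0.039] j6 -0.02
```

>>> move_arm:
  commands:
    - {"hand": 0.02, "xyz": [0, 0, 0], "rot": [0, 0, 0.05]}
    - {"hand": 0.02, "xyz": [0, 0, 0], "rot": [0, 0, 0.05]}
    - {"hand": 0.02, "xyz": [0, 0, 0], "rot": [0, 0, 0.05]}

```text
t: 12.45
ee_pos: [628.7, 43.8, 125.9]
eef_rot: [3.142, -0.0, 2.949]
wrist_force: [-0.8, -0.3, -1.0]
opening: 25.3
```

```bash
python3 st.py; python3 avg.py 6
```

```text
12.45 [628.72  43.79 125.87] [ 3.1415 -0.      2.9487] F [-0.79 -0.31 -0.97] M [-0.1125 -0.1782 -0.0141] 25.3 j6 0.133 eff6 -1.2479
12.75 yaw 2.9516 pos [628.69  43.79 125.84] F [ 0.63 -0.29 -1.23] M [-0.018  -0.1645  0.0043] sdz 0.0228 Mz [ 0.029 -0.002 -0.039  0.028  0.002  0.009] j6 0.13
```

>>> move_arm:
  commands:
    - {"hand": 0.02, "xyz": [0, 0, 0], "rot": [0, 0, 0.05]}
    - {"hand": 0.02, "xyz": [0, 0, 0], "rot": [0, 0, 0.05]}
    - {"hand": 0.02, "xyz": [0, 0, 0], "rot": [0, 0, 0.05]}
    - {"hand": 0.02, "xyz": [0, 0, 0], "rot": [0, 0, 0.05]}

```text
t: 13.08
ee_pos: [628.7, 43.7, 125.9]
eef_rot: [-3.141, -0.0, 2.749]
wrist_force: [-0.0, -0.7, -1.4]
opening: 25.8
```

```bash
python3 st.py; python3 avg.py 6
```

```text
13.08 [628.67  43.68 125.85] [-3.1414 -0.      2.7486] F [-0.01 -0.69 -1.37] M [-0.2683 -0.0915  0.0391] 25.8 j6 0.333 eff6 -1.225
13.38 yaw 2.7515 pos [628.69  43.71 125.87] F [ 0.36 -1.01 -1.09] M [-0.2386 -0.0784 -0.0007] sdz 0.0415 Mz [ 0.04  -0.009  0.068 -0.045 -0.042 -0.015] j6 0.33
```

>>> move_arm:
  commands:
    - {"hand": 0.02, "xyz": [0, 0, 0], "rot": [0, 0, 0.05]}
    - {"hand": 0.02, "xyz": [0, 0, 0], "rot": [0, 0, 0.05]}
    - {"hand": 0.02, "xyz": [0, 0, 0], "rot": [0, 0, 0.05]}
    - {"hand": 0.02, "xyz": [0, 0, 0], "rot": [0, 0, 0.05]}

```text
t: 13.72
ee_pos: [628.6, 43.6, 125.8]
eef_rot: [-3.141, -0.0, 2.549]
wrist_force: [-0.9, -1.9, -0.7]
opening: 25.9
```

```bash
python3 st.py; python3 avg.py 6
```

```text
13.72 [628.64  43.62 125.83] [-3.1412 -0.      2.5486] F [-0.89 -1.87 -0.66] M [-0.4593  0.0568  0.014 ] 25.9 j6 0.533 eff6 -1.2234
14.02 yaw 2.5515 pos [628.64  43.67 125.85] F [-0.17 -1.69 -1.34] M [-0.4819  0.0421  0.0018] sdz 0.019 Mz [ 0.029 -0.012 -0.017 -0.007 -0.01   0.028] j6 0.53
```

>>> move_arm:
  commands:
    - {"hand": 0.02, "xyz": [-0.0003, -0.0005, -0.001], "rot": [0, 0, 0]}
    - {"hand": 0.02, "xyz": [0, 0, -0.001], "rot": [0, 0, 0]}
    - {"hand": 0.02, "xyz": [0, 0, 0], "rot": [0, 0, 0]}

```text
t: 14.27
ee_pos: [628.7, 43.3, 128.1]
eef_rot: [3.141, -0.0, 2.55]
wrist_force: [-1.3, 0.7, -1.1]
opening: 25.9
```

```bash
python3 avg.py 10
```

```text
14.77 yaw 2.5499 pos [628.68  43.27 127.86] F [-0.25  0.3  -1.63] M [0.1234 0.0381 0.0117] sdz 0.0182 Mz [ 0.004  0.031  0.033  0.011  0.022  0.025 -0.005  0.01  -0.031  0.017] j6 0.531
```

>>> move_arm:
  commands:
    - {"hand": 0.02, "xyz": [0, 0, 0.001], "rot": [0, 0, 0]}
    - {"hand": 0.02, "xyz": [0, 0, 0.001], "rot": [0, 0, 0]}
    - {"hand": 0.02, "xyz": [0, 0, 0], "rot": [0, 0, 0]}

```text
t: 15.02
ee_pos: [628.7, 43.2, 125.8]
eef_rot: [3.142, -0.0, 2.55]
wrist_force: [0.2, 1.3, -0.9]
opening: 25.8
```

>>> move_arm:
  commands:
    - {"hand": 0.02, "xyz": [0, 0, 0], "rot": [0, 0, 0.04]}
    - {"hand": 0.02, "xyz": [0, 0, 0], "rot": [0, 0, 0.04]}

```text
t: 15.18
ee_pos: [628.7, 43.2, 125.8]
eef_rot: [-3.142, -0.0, 2.468]
wrist_force: [-1.4, 0.7, -0.7]
opening: 25.6
```

```bash
python3 st.py
```

```text
15.18 [628.66  43.18 125.83] [-3.1415 -0.      2.4681] F [-1.44  0.68 -0.67] M [0.1331 0.1072 0.0163] 25.6 j6 0.613 eff6 -1.1658
```

>>> move_arm:
  commands:
    - {"hand": 0.02, "xyz": [0, 0, 0], "rot": [0, 0, 0.04]}
    - {"hand": 0.02, "xyz": [0, 0, 0], "rot": [0, 0, 0.04]}

```text
t: 15.35
ee_pos: [628.6, 43.2, 125.8]
eef_rot: [-3.141, -0.0, 2.388]
wrist_force: [-0.4, 1.0, -1.3]
opening: 25.4
```

```bash
python3 st.py
```

```text
15.35 [628.64  43.16 125.81] [-3.1414e+00 -1.0000e-04  2.3878e+00] F [-0.38  0.97 -1.25] M [0.1261 0.211  0.0369] 25.4 j6 0.693 eff6 -0.9683
```

>>> move_arm:
  commands:
    - {"hand": 0.02, "xyz": [0, 0, 0], "rot": [0, 0, 0.04]}
    - {"hand": 0.02, "xyz": [0, 0, 0], "rot": [0, 0, 0.04]}

```text
t: 15.52
ee_pos: [628.6, 43.1, 125.8]
eef_rot: [-3.141, 0.0, 2.308]
wrist_force: [-1.2, 0.4, -0.1]
opening: 25.6
```

```bash
python3 st.py;python3 avg.py 8
```

```text
15.52 [628.62  43.08 125.83] [-3.1413  0.      2.3078] F [-1.17  0.41 -0.13] M [0.0902 0.2477 0.0501] 25.6 j6 0.773 eff6 -0.9646
15.92 yaw 2.3105 pos [628.63  43.16 125.83] F [-1.28 -0.33 -0.84] M [-0.0175  0.2575  0.0055] sdz 0.0265 Mz [-0.013  0.005  0.038 -0.042  0.024  0.006  0.041 -0.015] j6 0.771
```

```bash
sed -i 's/,"eff6".*/,"eff6",np.round(s["effort"][5],4),"v6",np.round(s["joint_vel"][5],4))/' st.py; python3 st.py
```

```text
15.92 [628.63  43.16 125.83] [-3.1414 -0.      2.3105] F [-0.79  0.24 -1.43] M [ 0.0015  0.2761 -0.0146] 25.4 j6 0.771 eff6 -0.0035 v6 0.004
```

>>> move_arm:
  commands:
    - {"hand": 0.02, "xyz": [0, 0, 0], "rot": [0, 0, 0.04]}
    - {"hand": 0.02, "xyz": [0, 0, 0], "rot": [0, 0, 0.04]}

```text
t: 16.08
ee_pos: [628.6, 43.1, 125.8]
eef_rot: [-3.141, -0.0, 2.229]
wrist_force: [-1.4, 0.1, -0.4]
opening: 25.4
```

```bash
python3 st.py
```

```text
16.08 [628.59  43.13 125.8 ] [-3.1413e+00 -1.0000e-04  2.2286e+00] F [-1.36  0.12 -0.35] M [-0.0764  0.3399  0.0083] 25.4 j6 0.852 eff6 -1.1557 v6 0.4853
```

>>> move_arm:
  commands:
    - {"hand": 0.02, "xyz": [0, 0, 0], "rot": [0, 0, 0.04]}
    - {"hand": 0.02, "xyz": [0, 0, 0], "rot": [0, 0, 0.04]}

```text
t: 16.25
ee_pos: [628.5, 43.1, 125.8]
eef_rot: [-3.141, -0.0, 2.148]
wrist_force: [-1.3, -1.0, -0.6]
opening: 25.6
```

```bash
python3 st.py
```

```text
16.25 [628.55  43.11 125.81] [-3.1412 -0.      2.1483] F [-1.28 -1.05 -0.57] M [-0.1381  0.4129  0.0635] 25.6 j6 0.933 eff6 -0.9463 v6 0.4769
```

>>> move_arm:
  commands:
    - {"hand": 0.02, "xyz": [0, 0, 0], "rot": [0, 0, 0.04]}
    - {"hand": 0.02, "xyz": [0, 0, 0], "rot": [0, 0, 0.04]}

```text
t: 16.42
ee_pos: [628.5, 43.1, 125.8]
eef_rot: [-3.141, 0.0, 2.068]
wrist_force: [-2.0, -0.6, -0.3]
opening: 26.1
```

```bash
python3 st.py
```

```text
16.42 [628.54  43.09 125.84] [-3.1412e+00  1.0000e-04  2.0683e+00] F [-1.95 -0.61 -0.32] M [-0.1059  0.5048  0.0338] 26.1 j6 1.013 eff6 -0.9324 v6 0.4747
```

>>> move_arm:
  commands:
    - {"hand": 0.02, "xyz": [0, 0, 0], "rot": [0, 0, 0.04]}
    - {"hand": 0.02, "xyz": [0, 0, 0], "rot": [0, 0, 0.04]}

```text
t: 16.58
ee_pos: [628.5, 43.1, 125.8]
eef_rot: [-3.141, 0.0, 1.988]
wrist_force: [-2.1, -0.1, -0.4]
opening: 25.4
```

```bash
python3 st.py; python3 avg.py 4
```

```text
16.58 [628.47  43.1  125.82] [-3.1411  0.      1.9884] F [-2.14 -0.07 -0.41] M [-0.1937  0.5693  0.0377] 25.4 j6 1.093 eff6 -0.92 v6 0.4784
16.78 yaw 1.9914 pos [628.5   43.07 125.84] F [-2.4  -1.05 -0.85] M [-0.2766  0.5921  0.0385] sdz 0.0228 Mz [0.077 0.03  0.018 0.029] j6 1.09
```

>>> move_arm:
  commands:
    - {"hand": 0.02, "xyz": [0, -0.0007, 0], "rot": [0, 0, 0]}
    - {"hand": 0.02, "xyz": [0, 0, 0], "rot": [0, 0, -0.04]}
    - {"hand": 0.02, "xyz": [0, 0, 0], "rot": [0, 0, -0.04]}
    - {"hand": 0.02, "xyz": [0, 0, 0], "rot": [0, 0, -0.04]}
    - {"hand": 0.02, "xyz": [0, 0, 0], "rot": [0, 0, -0.04]}
    - {"hand": 0.02, "xyz": [0, 0, 0], "rot": [0, 0, -0.04]}

```text
t: 17.28
ee_pos: [628.4, 43.0, 126.0]
eef_rot: [3.141, 0.0, 2.193]
wrist_force: [0.3, 1.0, -1.6]
opening: 25.5
```

```bash
python3 st.py
```

```text
17.28 [628.39  42.95 125.97] [3.1409e+00 2.0000e-04 2.1928e+00] F [ 0.26  1.01 -1.64] M [ 0.0194 -0.0079  0.0472] 25.5 j6 0.888 eff6 1.0035 v6 -0.4784
```

>>> move_arm:
  commands:
    - {"hand": 0.02, "xyz": [0, 0, 0], "rot": [0, 0, 0]}
    - {"hand": 0.02, "xyz": [0, 0, 0], "rot": [0, 0, 0]}
    - {"hand": 0.02, "xyz": [0, 0, 0], "rot": [0, 0, 0]}

```text
t: 17.53
ee_pos: [628.2, 42.9, 125.9]
eef_rot: [3.141, 0.0, 2.189]
wrist_force: [-0.7, -0.1, -1.8]
opening: 25.4
```

```bash
python3 st.py
```

```text
17.53 [628.25  42.91 125.92] [3.1412e+00 1.0000e-04 2.1888e+00] F [-0.7  -0.1  -1.81] M [-0.0133 -0.1001  0.0405] 25.4 j6 0.892 eff6 -0.045 v6 -0.0015
```

>>> move_arm:
  commands:
    - {"hand": 0.02, "xyz": [0, 0, 0], "rot": [0, 0, 0.04]}
    - {"hand": 0.02, "xyz": [0, 0, 0], "rot": [0, 0, 0.04]}
    - {"hand": 0.02, "xyz": [0, 0, 0], "rot": [0, 0, 0.04]}
    - {"hand": 0.02, "xyz": [0, 0, 0], "rot": [0, 0, 0.04]}

```text
t: 17.87
ee_pos: [628.1, 42.9, 125.9]
eef_rot: [3.141, 0.0, 2.027]
wrist_force: [-0.0, 0.0, -1.7]
opening: 25.7
```

```bash
python3 st.py
```

```text
17.87 [628.11  42.9  125.9 ] [3.1415 0.     2.027 ] F [-0.01  0.01 -1.65] M [-0.0158 -0.0134  0.0461] 25.7 j6 1.053 eff6 -1.0052 v6 0.4758
```

>>> move_arm:
  commands:
    - {"hand": 0.02, "xyz": [0, 0, 0], "rot": [0, 0, 0.04]}
    - {"hand": 0.02, "xyz": [0, 0, 0], "rot": [0, 0, 0.04]}

```text
t: 18.03
ee_pos: [628.2, 42.9, 125.9]
eef_rot: [3.141, 0.0, 1.947]
wrist_force: [0.1, -0.6, -1.6]
opening: 25.2
```

```bash
python3 st.py; python3 avg.py 4
```

```text
18.03 [628.15  42.88 125.93] [3.1414e+00 1.0000e-04 1.9471e+00] F [ 0.06 -0.55 -1.6 ] M [-0.0787  0.0053  0.0998] 25.2 j6 1.133 eff6 -0.9225 v6 0.4749
18.23 yaw 1.9508 pos [628.14  42.88 125.91] F [ 0.36 -0.25 -1.46] M [-0.0121 -0.0619  0.0403] sdz 0.0511 Mz [ 0.071  0.042  0.091 -0.043] j6 1.13
```

Free-spin effort on joint 6 is ±1.004 and now reads -0.9225 under load. That gives a torque of about 0.082 N·m. The rise began near yaw 2.30 and its slope of 0.126 N·m/rad matches the foot spring, so the foot force is about 9 N. I stop turning, unwind slightly within the play, and release.

>>> move_arm:
  commands:
    - {"hand": 0.02, "xyz": [0, 0, 0], "rot": [0, 0, -0.04]}
    - {"hand": 0.02, "xyz": [0, 0, 0], "rot": [0, 0, -0.04]}
    - {"hand": 0.02, "xyz": [0, 0, 0], "rot": [0, 0, 0]}
    - {"hand": 0.035, "xyz": [0, 0, 0], "rot": [0, 0, 0]}
    - {"hand": 0.05, "xyz": [0, 0, 0], "rot": [0, 0, 0]}
    - {"hand": 0.085, "xyz": [0, 0, 0], "rot": [0, 0, 0]}
    - {"hand": 0.085, "xyz": [0, 0, 0], "rot": [0, 0, 0]}
    - {"hand": 0.085, "xyz": [0, 0, 0], "rot": [0, 0, 0]}
    - {"hand": 0.085, "xyz": [0, 0, 0], "rot": [0, 0, 0]}
    - {"hand": 0.085, "xyz": [0, 0, 0], "rot": [0, 0, 0]}
    - {"hand": 0.085, "xyz": [0, 0, 0], "rot": [0, 0, 0]}

```text
t: 19.15
ee_pos: [628.1, 42.9, 125.9]
eef_rot: [3.142, 0.0, 2.03]
wrist_force: [-0.8, 0.3, 0.1]
opening: 85.0
```

Run:
```python
from plant import sense,cams
import cv2
print(sense()["opening"],sense()["wrist_force"])
b=cams.grab_frame("side")[80:240,250:400,::-1]
cv2.imwrite("pics/a4.png",cv2.resize(b,None,fx=3.7,fy=3.7,interpolation=2))
```

```text
84.99424267470891 [-0.77313884  0.29984079  0.11676485]
```

View pics/a4.png

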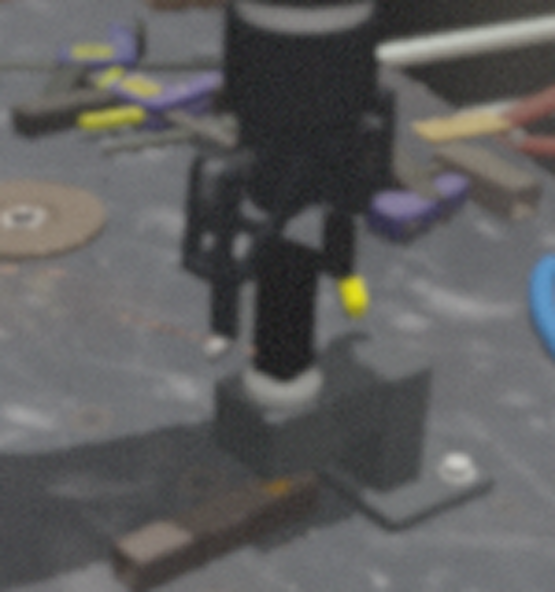

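>>> move_arm:
  commands:
    - {"hand": 0.085, "xyz": [0, 0, -0.01], "rot": [0, 0, 0]}
    - {"hand": 0.085, "xyz": [0, 0, -0.02], "rot": [0, 0, 0]}
    - {"hand": 0.085, "xyz": [0, 0, -0.02], "rot": [0, 0, 0]}
    - {"hand": 0.085, "xyz": [0, 0, -0.02], "rot": [0, 0, 0]}
    - {"hand": 0.085, "xyz": [0, 0, -0.02], "rot": [0, 0, 0]}
    - {"hand": 0.085, "xyz": [0, 0, -0.015], "rot": [0, 0, 0]}
    - {"hand": 0.085, "xyz": [0, 0, 0], "rot": [0, 0, 0]}

```text
t: 19.78
ee_pos: [629.1, 42.8, 234.8]
eef_rot: [3.137, 0.002, 2.03]
wrist_force: [0.8, -0.2, 0.5]
opening: 85.0
```

>>> move_arm:
  commands:
    - {"hand": 0.085, "xyz": [0, 0, 0], "rot": [0, 0, -0.113]}
    - {"hand": 0.085, "xyz": [0, 0, 0], "rot": [0, 0, -0.113]}
    - {"hand": 0.085, "xyz": [0, 0, 0], "rot": [0, 0, -0.113]}
    - {"hand": 0.085, "xyz": [0, 0, 0], "rot": [0, 0, -0.113]}
    - {"hand": 0.085, "xyz": [0, 0, 0], "rot": [0, 0, -0.113]}
    - {"hand": 0.085, "xyz": [0, 0, 0], "rot": [0, 0, -0.113]}
    - {"hand": 0.085, "xyz": [0, 0, 0], "rot": [0, 0, -0.113]}
    - {"hand": 0.085, "xyz": [0, 0, 0], "rot": [0, 0, -0.113]}
    - {"hand": 0.085, "xyz": [0, 0, 0], "rot": [0, 0, -0.113]}
    - {"hand": 0.085, "xyz": [0, 0, 0], "rot": [0, 0, -0.113]}
    - {"hand": 0.085, "xyz": [0, 0, 0], "rot": [0, 0, -0.113]}
    - {"hand": 0.085, "xyz": [0, 0, 0], "rot": [0, 0, -0.113]}

```text
t: 20.78
ee_pos: [627.9, 42.9, 230.7]
eef_rot: [3.141, -0.0, -2.892]
wrist_force: [-0.2, 0.4, -0.2]
opening: 84.5
```

```bash
python3 st.py
python3 - <<'E'
from h import *
import cv2
for tag in("side",):
    im=cams.grab_frame("side")[:,:,::-1]; cv2.imwrite("pics/side5.png",im)
ims=[]
for n,im in(("side",im),("top",cv2.imread("pics/top0.png"))):
    r0,c0=[int(v)-40 for v in px(n,[575,33,12])];f=5
    o=cv2.resize(im[r0:r0+80,c0:c0+80],None,fx=f,fy=f,interpolation=2)
    a=np.radians(14);u=np.array([np.cos(a),np.sin(a)]);v=np.array([-u[1],u[0]]);e=np.array([525.4,21.2])
    for z,col in((25,(0,255,0)),(0,(0,0,255))):
        pts=[]
        for s,w in((0,-12.5),(130,-12.5),(130,12.5),(0,12.5)):
            q=px(n,[*(e+s*u+w*v),z]);pts.append([int((q[1]-c0+.5)*f),int((q[0]-r0+.5)*f)])
        cv2.polylines(o,[np.array(pts)],True,col,1)
    ims.append(o)
cv2.imwrite("pics/a5.png",np.hstack(ims))
E
```

```text
20.78 [627.87  42.88 230.72] [ 3.1415e+00 -4.0000e-04 -2.8918e+00] F [-0.22  0.4  -0.2 ] M [ 0.0242  0.0294 -0.0203] 84.5 j6 -0.311 eff6 2.8419 v6 -1.3462
```

View pics/a5.png

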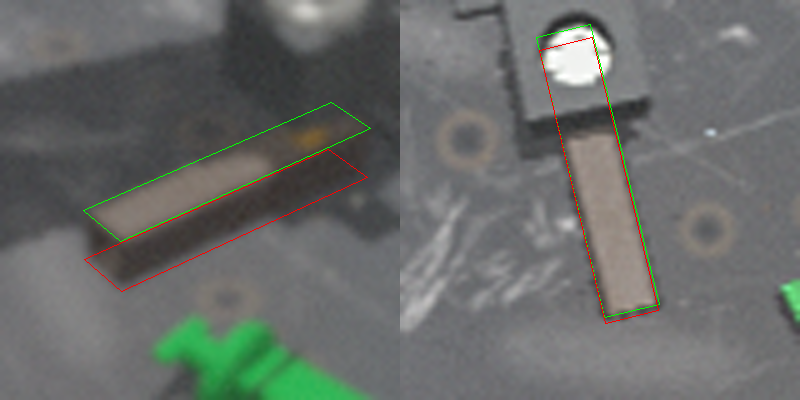

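View pics/side5.png

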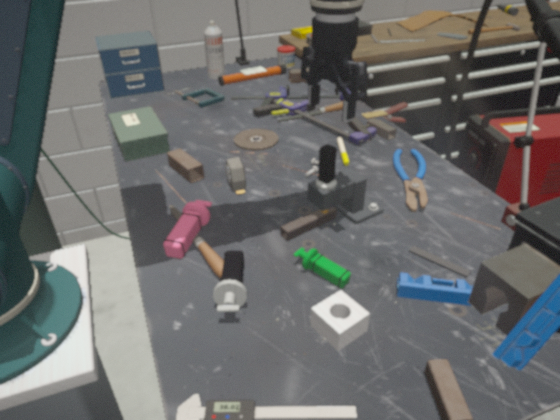

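>>> move_arm:
  commands:
    - {"hand": 0.085, "xyz": [0.0186, 0.0007, 0], "rot": [0, 0, 0]}
    - {"hand": 0.085, "xyz": [0.0186, 0.0007, 0], "rot": [0, 0, 0]}
    - {"hand": 0.085, "xyz": [0.0186, 0.0007, 0], "rot": [0, 0, 0]}
    - {"hand": 0.085, "xyz": [0.0186, 0.0007, 0], "rot": [0, 0, 0]}
    - {"hand": 0.085, "xyz": [0.0186, 0.0007, 0], "rot": [0, 0, 0]}
    - {"hand": 0.085, "xyz": [0, 0, 0.02], "rot": [0, 0, 0]}
    - {"hand": 0.085, "xyz": [0, 0, 0.03], "rot": [0, 0, 0]}
    - {"hand": 0.085, "xyz": [0, 0, 0.03], "rot": [0, 0, 0]}
    - {"hand": 0.085, "xyz": [0, 0, 0.03], "rot": [0, 0, 0]}
    - {"hand": 0.085, "xyz": [0, 0, 0.03], "rot": [0, 0, 0]}
    - {"hand": 0.085, "xyz": [0, 0, 0.02], "rot": [0, 0, 0]}
    - {"hand": 0.085, "xyz": [0, 0, 0], "rot": [0, 0, 0]}

```text
t: 21.83
ee_pos: [534.6, 24.0, 67.4]
eef_rot: [3.14, -0.005, -2.9]
wrist_force: [-1.4, 0.8, -0.3]
opening: 85.2
```

```bash
python3 st.py
python3 - <<'E'
from h import *
import cv2
b=cams.grab_frame("side")[130:290,220:390,::-1]
cv2.imwrite("pics/a6.png",cv2.resize(b,None,fx=3.7,fy=3.7,interpolation=2))
E
```

```text
21.83 [534.6   24.03  67.43] [ 3.1396 -0.0054 -2.9   ] F [-1.45  0.82 -0.3 ] M [ 0.0314  0.0291 -0.0043] 85.2 j6 -0.349 eff6 -0.0176 v6 -0.0102
```

View pics/a6.png

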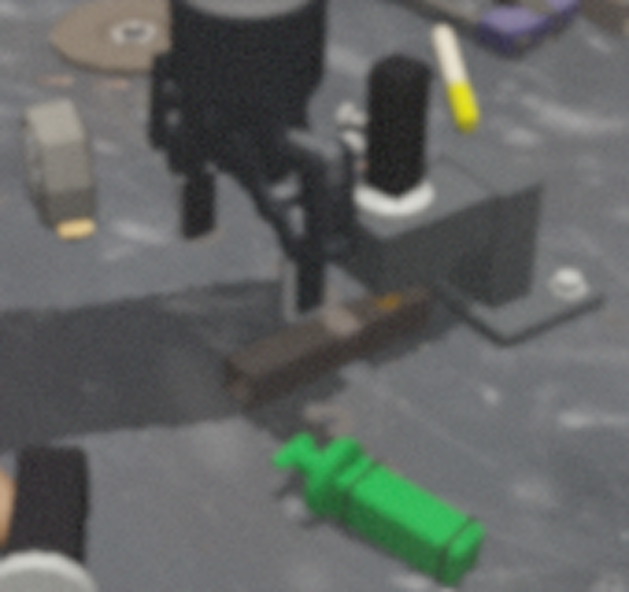

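>>> move_arm:
  commands:
    - {"hand": 0.085, "xyz": [0, 0, 0.02], "rot": [0, 0, 0]}
    - {"hand": 0.085, "xyz": [0, 0, 0.02], "rot": [0, 0, 0]}
    - {"hand": 0.085, "xyz": [0, 0, 0.012], "rot": [0, 0, 0]}
    - {"hand": 0.085, "xyz": [0, 0, 0.006], "rot": [0, 0, 0]}
    - {"hand": 0.085, "xyz": [0, 0, 0], "rot": [0, 0, 0]}
    - {"hand": 0.085, "xyz": [0, 0, 0], "rot": [0, 0, 0]}
    - {"hand": 0.085, "xyz": [0, 0, 0], "rot": [0, 0, 0]}

```text
t: 22.47
ee_pos: [537.8, 23.7, 14.2]
eef_rot: [-3.141, 0.002, -2.898]
wrist_force: [0.4, -0.2, 0.2]
opening: 85.1
```

```bash
python3 avg.py 3
```

```text
22.62 yaw -2.8976 pos [537.48  23.72  13.71] F [-0.11 -0.1   0.14] M [-0.0127  0.0169 -0.0108] sdz 0.0202 Mz [ 0.006  0.001 -0.039] j6 -0.351
```

>>> move_arm:
  commands:
    - {"hand": 0.085, "xyz": [0, -0.0003, 0.004], "rot": [0, 0, 0]}
    - {"hand": 0.085, "xyz": [0, 0, 0.0035], "rot": [0, 0, 0]}
    - {"hand": 0.085, "xyz": [0, 0, 0], "rot": [0, 0, 0]}
    - {"hand": 0.04, "xyz": [0, 0, 0], "rot": [0, 0, 0]}
    - {"hand": 0.035, "xyz": [0, 0, 0], "rot": [0, 0, 0]}
    - {"hand": 0.032, "xyz": [0, 0, 0], "rot": [0, 0, 0]}
    - {"hand": 0.028, "xyz": [0, 0, 0], "rot": [0, 0, 0]}
    - {"hand": 0.02, "xyz": [0, 0, 0], "rot": [0, 0, 0]}
    - {"hand": 0.02, "xyz": [0, 0, 0], "rot": [0, 0, 0]}
    - {"hand": 0.02, "xyz": [0, 0, 0], "rot": [0, 0, 0]}
    - {"hand": 0.02, "xyz": [0, 0, 0], "rot": [0, 0, 0]}
    - {"hand": 0.02, "xyz": [0, 0, 0], "rot": [0, 0, 0]}
  force: 35

```text
t: 23.62
ee_pos: [537.1, 23.5, 5.6]
eef_rot: [-3.141, 0.0, -2.897]
wrist_force: [-2.3, -0.5, 5.5]
opening: 24.1
```

```bash
python3 avg.py 5
```

```text
23.87 yaw -2.8974 pos [537.1   23.47   5.57] F [-1.32 -0.64  5.42] M [-0.0769  0.3284  0.0078] sdz 0.0224 Mz [ 0.024  0.018 -0.031  0.031 -0.003] j6 -0.352
```

>>> move_arm:
  commands:
    - {"hand": 0.02, "xyz": [0, 0, -0.0004], "rot": [0, 0, 0]}
    - {"hand": 0.02, "xyz": [0, 0, 0], "rot": [0, 0, 0]}
    - {"hand": 0.02, "xyz": [0, 0, 0], "rot": [0, 0, 0]}

```text
t: 24.12
ee_pos: [537.1, 23.5, 5.6]
eef_rot: [-3.142, 0.0, -2.897]
wrist_force: [0.6, 0.1, -3.2]
opening: 24.3
```

>>> move_arm:
  commands:
    - {"hand": 0.02, "xyz": [-0.0015, 0, 0], "rot": [0, 0, 0]}
    - {"hand": 0.02, "xyz": [-0.0015, 0, 0], "rot": [0, 0, 0]}
    - {"hand": 0.02, "xyz": [-0.0015, 0, 0], "rot": [0, 0, 0]}

```text
t: 24.37
ee_pos: [538.7, 24.2, 5.6]
eef_rot: [-3.142, -0.005, -2.898]
wrist_force: [-14.8, -4.8, 14.1]
opening: 24.2
```

```bash
python3 st.py; python3 avg.py 5
```

```text
24.37 [538.72  24.22   5.56] [-3.1415 -0.005  -2.8978] F [-14.81  -4.8   14.1 ] M [-0.8745  2.8023 -0.0281] 24.2 j6 -0.349 eff6 -0.1026 v6 0.0099
24.62 yaw -2.8977 pos [539.02  24.28   5.58] F [-13.61  -4.37  11.17] M [-0.8019  2.4197 -0.0724] sdz 0.0119 Mz [-0.068 -0.085 -0.063 -0.057 -0.087] j6 -0.349
```

>>> move_arm:
  commands:
    - {"hand": 0.02, "xyz": [-0.0015, 0, -0.0003], "rot": [0, 0, 0]}
    - {"hand": 0.02, "xyz": [-0.0015, 0, -0.0003], "rot": [0, 0, 0]}
    - {"hand": 0.02, "xyz": [-0.0015, 0, -0.0002], "rot": [0, 0, 0]}

```text
t: 24.87
ee_pos: [543.6, 25.6, 5.9]
eef_rot: [3.141, -0.004, -2.898]
wrist_force: [-9.1, -2.5, -1.7]
opening: 24.2
```

```bash
python3 st.py
```

```text
24.87 [543.57  25.65   5.87] [ 3.1408 -0.0042 -2.8976] F [-9.05 -2.48 -1.72] M [-0.3558  1.4924 -0.0073] 24.2 j6 -0.346 eff6 -0.0527 v6 0.0114
```

>>> move_arm:
  commands:
    - {"hand": 0.02, "xyz": [-0.0015, 0, 0], "rot": [0, 0, 0]}
    - {"hand": 0.02, "xyz": [-0.0015, 0, 0], "rot": [0, 0, 0]}
    - {"hand": 0.02, "xyz": [-0.0015, 0, 0], "rot": [0, 0, 0]}

```text
t: 25.12
ee_pos: [547.9, 26.8, 5.8]
eef_rot: [3.141, -0.004, -2.898]
wrist_force: [-7.3, -2.6, -1.7]
opening: 24.5
```

```bash
python3 st.py
```

```text
25.12 [547.92  26.79   5.75] [ 3.1407 -0.0043 -2.8975] F [-7.31 -2.62 -1.73] M [-0.3491  1.4469 -0.0255] 24.5 j6 -0.343 eff6 -0.0392 v6 0.0117
```

>>> move_arm:
  commands:
    - {"hand": 0.02, "xyz": [-0.0015, 0, 0], "rot": [0, 0, 0]}
    - {"hand": 0.02, "xyz": [-0.0015, 0, 0], "rot": [0, 0, 0]}
    - {"hand": 0.02, "xyz": [-0.0012, 0, 0], "rot": [0, 0, 0]}

```text
t: 25.37
ee_pos: [552.1, 27.8, 5.7]
eef_rot: [3.141, -0.004, -2.897]
wrist_force: [-7.8, -1.2, -2.6]
opening: 24.1
```

```bash
python3 st.py;python3 avg.py 4
```

```text
25.37 [552.05  27.8    5.73] [ 3.1408 -0.0043 -2.8975] F [-7.78 -1.22 -2.63] M [-0.3745  1.4318 -0.0228] 24.1 j6 -0.341 eff6 -0.0284 v6 0.008
25.57 yaw -2.8975 pos [552.3   27.83   5.77] F [-6.59 -1.21 -2.83] M [-0.2545  1.1452 -0.0047] sdz 0.0213 Mz [ 0.03  -0.027 -0.015 -0.007] j6 -0.341
```

>>> move_arm:
  commands:
    - {"hand": 0.02, "xyz": [0.0012, 0, 0], "rot": [0, 0, 0]}
    - {"hand": 0.02, "xyz": [0, 0, 0], "rot": [0, 0, 0]}
    - {"hand": 0.03, "xyz": [0, 0, 0], "rot": [0, 0, 0]}
    - {"hand": 0.04, "xyz": [0, 0, 0], "rot": [0, 0, 0]}
    - {"hand": 0.085, "xyz": [0, 0, 0], "rot": [0, 0, 0]}
    - {"hand": 0.085, "xyz": [0, 0, 0], "rot": [0, 0, 0]}
    - {"hand": 0.085, "xyz": [0, 0, 0], "rot": [0, 0, 0]}
    - {"hand": 0.085, "xyz": [0, 0, 0], "rot": [0, 0, 0]}
    - {"hand": 0.085, "xyz": [0, 0, 0], "rot": [0, 0, 0]}

```text
t: 26.32
ee_pos: [553.1, 27.5, 6.7]
eef_rot: [-3.141, 0.0, -2.897]
wrist_force: [0.7, -0.0, 0.0]
opening: 84.9
```

```bash
python3 st.py
```

```text
26.32 [553.13  27.47   6.65] [-3.1415e+00  2.0000e-04 -2.8974e+00] F [ 0.67 -0.01  0.02] M [ 0.0086 -0.0185 -0.0193] 84.9 j6 -0.342 eff6 0.0001 v6 0.0009
```

>>> move_arm:
  commands:
    - {"hand": 0.085, "xyz": [0, 0, -0.01], "rot": [0, 0, 0]}
    - {"hand": 0.085, "xyz": [0, 0, -0.02], "rot": [0, 0, 0]}
    - {"hand": 0.085, "xyz": [0.005, 0, -0.025], "rot": [0, 0, 0]}
    - {"hand": 0.085, "xyz": [0.015, 0, -0.025], "rot": [0, 0, 0]}
    - {"hand": 0.085, "xyz": [0.02, 0, -0.025], "rot": [0, 0, 0]}
    - {"hand": 0.085, "xyz": [0.025, 0, -0.025], "rot": [0, 0, 0]}
    - {"hand": 0.085, "xyz": [0.025, 0, -0.025], "rot": [0, 0, 0]}
    - {"hand": 0.085, "xyz": [0.025, 0, -0.025], "rot": [0, 0, 0]}
    - {"hand": 0.085, "xyz": [0.025, 0, -0.02], "rot": [0, 0, 0]}
    - {"hand": 0.085, "xyz": [0.025, 0, 0], "rot": [0, 0, 0]}
    - {"hand": 0.085, "xyz": [0, 0, 0], "rot": [0, 0, 0]}
    - {"hand": 0.085, "xyz": [0, 0, 0], "rot": [0, 0, 0]}

```text
t: 27.32
ee_pos: [392.4, -12.6, 207.7]
eef_rot: [-3.141, 0.002, -2.898]
wrist_force: [0.0, 0.2, 0.2]
opening: 84.9
```

```bash
python3 st.py
python3 - <<'E'
from h import *
import cv2
im=cams.grab_frame("side")[:,:,::-1]; t=cams.grab_frame("top")[:,:,::-1]
A=cv2.resize(im[140:250,270:390],None,fx=3.6,fy=3.6,interpolation=2)
B=cv2.resize(t[90:220,220:330],(335,396),interpolation=2)
cv2.imwrite("pics/a7.png",np.hstack([A,B]))
E
```

```text
27.32 [392.37 -12.56 207.66] [-3.1407e+00  1.6000e-03 -2.8983e+00] F [0.01 0.19 0.19] M [-0.0102 -0.0036  0.0042] 84.9 j6 -0.484 eff6 -0.1789 v6 0.0092
```

View pics/a7.png

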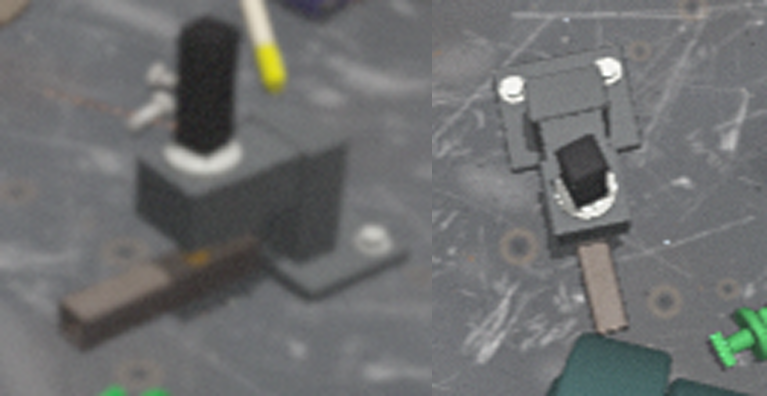

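The picture shows the driver standing upright with its collar flat on the boss, at side crop (200,155). The block now sits about 15 mm further in under the screw, and the arm is clear. Handing in.

```bash
python3 -c "
from plant import order
print(order.job_done())"
```

```text
the job is handed in; nothing more can be done
None
```

The job is done and was handed in at about 27 s, well inside the 72 s limit; the interface gave no verdict.

- **Driver:** I took the small black driver from its holder and seated it in the bore. I turned it clockwise until the joint-6 torque rose from about 0.04 to 0.082 N·m, with a slope that matched the foot spring. That puts about 9 N on the block. I then released the driver standing in the screw.
- **Drag test:** I gripped the block and slid it about 15 mm towards the column. The steady drag was about 7–9 N, which means roughly 7–8 N at the screw, inside the 3–15 N window. This agrees with the torque estimate.
- **Start of the slide:** The first couple of millimetres read about 15 N sideways, because the gripper was also pressing down with up to 14 N. I raised it slightly and the drag dropped. It did not come from the screw.
- **Last pictures:** The driver was upright with its collar on the boss, the block still lay under the screw, and the robot was touching nothing.
- **Weak checks:** The wrist torque reading was too noisy to use (about 0.03 N·m), so I relied on the joint-6 effort instead. I judged that the bit had dropped into a slot from force readings only, because the arm hid it from the top camera.

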